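# Prop up the fork rest in the cleaning station

## Task

Get the bench cleaning station ready for the next fork: slide its clear cover fully open, swing the folded fork rest up and over past upright until it leans on its stop and stands there by itself, then slide the cover fully shut again. Guide the rest gently, without flinging it or letting it drop, and leave the jar, the mallet and the bearing ring where they are.

Things in the scene. Friction and masses are not known exactly. Their poses are not given: they have to be found in the camera images.
- station: Cleaning station fixed to the bench: steel drip tray 300 (x) by 560 mm (y), floor 6 mm thick, lip 18 mm, with an open-sided grey frame. Origin: centre of the underside, z up, yaw up to 0.3 rad either way. Posts 14 mm square at x +-134, y +-262 mm carry two rails along y (127 to 147 mm out from the middle, z 260 to 285 mm). No bar joins the rails at the +y end.
- roof_edge (a point): Middle of the steel front edge of the fixed clear half roof, at the station's x 0, y 0, z 268 mm; axes as the station's. The roof is 10 mm thick (z 263 to 273 mm) and runs from this edge to the frame's -y end, between the rails. The sliding cover closes the other half (y 0 to +255 mm) and slides over the half roof to open.
- cover (a joint): Travel of the sliding cover in m: 0 fully shut, 0.25 fully open, end stops at both; it opens towards the station's -y. It may begin up to 60 mm ajar. Clear panel 262 (x) by 260 mm (y), 8 mm steel edge, underside at z 275 mm over the station's origin, 0.45 kg, about 1.2 N of friction; it stays where it is left.
- cover_handle (a point): Middle of the cover's handle: a round steel bar 12 mm thick, 100 mm long along the station's x, on a leg at each end, 317 mm above the bench, 28 mm clear above the cover. At the station's x 0, y +125 mm with the cover shut, -125 mm when open. Axes as the station's.
- rest (a joint): Angle of the fork rest in rad: 0 folded flat, pointing to the station's +y; 1.57 upright; 1.92 leaning 20 degrees past upright towards -y on its stop, held by its weight (0.24 to 0.38 kg). Hinge axis along the station's x. The stiff hinge keeps it within about 8 degrees of upright; lower it drops back, further over it settles on the stop.
- rest_head (a point): Centre of the black round head at the free end of the fork rest, 110 mm from the hinge axis: 26 mm thick, 56 mm long along the station's x, flat ends, on a flat steel bar 24 mm wide (x), 8 mm thick. Folded, its centre is 45 mm above the bench and clear all round. Its y axis points from hinge to head, its x axis is the station's x.
- rest_hinge (a point): Point on the hinge axis of the fork rest, at the station's x = 0, y = +25 mm, z = 45 mm (25 mm out from under the half roof's edge); axes as the station's. It does not move.
- jar: White jar with a black cap, 62 mm across, 75 mm high, standing on the drip tray under the half roof. Bystander. Origin: centre of its underside.
- mallet: Mallet with a black head and grip, about 245 mm long, lying on the bench beside the station on the robot's left (+y). Bystander. Origin: underside, near the middle of the shaft.
- bearing: Steel bearing ring 52 mm across, 12 mm high, lying on the drip tray near its +y end, under the cover. Bystander. Origin: centre of its underside.

How it is judged:
On the way, in this order (a step that is already met when the one before it is completed fails the run):
1. the cover is fully open (within 15 mm) while the rest is still folded (value of joint cover above 0.235 m and value of joint rest below 0.15 rad), for 0.2 s.
2. the rest leans on its stop past upright, untouched, with the cover open (value of joint rest above 1.85 rad and value of joint cover above 0.2 m and contact force between station and the fingers below 0.2 N), for 0.3 s.
At the end, for the whole second after the job is handed in: The cover is shut to within 8 mm of its end stop, the fork rest leans on its stop past upright (within 0.07 rad of it), and both are still (value of joint cover below 0.008 m and value of joint rest above 1.85 rad and velocity of joint cover between -0.01 and 0.01 m/s and velocity of joint rest between -0.05 and 0.05 rad/s); the robot touches nothing.
It fails at once if the rest is flung or drops (faster than 5 rad/s) (velocity of joint rest above 5 rad/s or velocity of joint rest below -5 rad/s).
It fails at once if the jar is shifted by more than 30 mm (distance of jar from where it was at the start of the episode above 0.03 m).
It fails at once if the mallet is shifted by more than 30 mm (distance of mallet from where it was at the start of the episode above 0.03 m).
It fails at once if the bearing is shifted by more than 30 mm (distance of bearing from where it was at the start of the episode above 0.03 m).
It also fails if it takes over 72 s, if anything falls off the work surface, if the arm or the gripper's body presses on something with over 40 N, if the wrist force passes 120 N, or if a joint passes its speed limit or range.

## Robot

A 6-joint arm with a two-finger parallel gripper is mounted at the origin on the work surface. World frame = base frame: x ahead of the robot, y to its left, z up, the work surface at z = 0. Lengths are in m, angles in rad, forces in N, time in s.
With the tool pointing down it reaches from about 0.375 to 0.9 m from the base axis. Payload 3.1 kg.
Tool frame: the origin (TCP) lies midway between the tips of the shut fingers; the grasp point (between the pads) lies 19 mm behind it; z points along the fingers, y is the direction in which the jaws open and shut (so a half turn about z gives the same grasp; the last joint's range is limited). The gripper opens to 85 mm and grips with 20 to 120 N. Pads are 22 mm wide; open, the fingers measure 114 mm over their backs; the gripper's body (76 mm by 85 mm) begins 54 mm behind the grasp point. The pads swing forward as they close: fully open they stand 13 mm farther back than shut.
Start: joints at [1.077, 0.527, 1.433, -0, 1.181, -0.178], TCP at [0.194, 0.594, 0.231] pointing down, gripper open.
Joint ranges: [-3.08, 3.08], [-0.75, 2.2], [0.22, 2.44], [-1.43, 4.57], [0, 2.65], [-2.85, 2.85]. Speed limits (rad/s): [2.79, 2.79, 3.14, 3.14, 3.14, 3.14].

## Interface

Orientations are given as a unit quaternion [x, y, z, w].
In Python, from station import manip gives the robot as it stands.
- The arm moves only by the tool servo_tool, never from a script. Its argument "increments" is a list of rows, each an object with "hand": the closure, from 0 (fully open) to 1 (shut); "travel": the shift along the tool's x, y, z in mm, a list of three; "yaw": the turn about the tool's z in degrees. A call has 1 to 20 rows; each row shifts and turns the commanded pose from where the row before left it, along the tool's axes as they then stand; what a row does not reach is not made up. A row lasts 1/10 s, in which the tool goes at most 50 mm and 8.59 degrees, less where a joint would pass 70% of its speed; a pose out of reach is approached as far as the arm can. A call with a gripper value outside its range is refused whole. The fingers move at their own pace and stop on an object; "newtons" is the grip in N (left out, the last holds). Time passes only in rows, so rows that do not move let the fingers close. It gives the time, the measured TCP pose, the force and the opening at its end, in the units of the state.
- manip.sense(): the state, without advancing time (a new reading comes with each control period).
- manip.snapshot(name): name is "scene" or "top"; returns a dict with "pixels" (480x640x3 uint8, blue, green, red), "fx", "fy", "cx", "cy" (pixels), "D" ([k1, k2, p1, p2, k3] as OpenCV has them; the pictures are not rectified), "R" (3x3) and "t" (3): a world point X has camera coordinates R X + t. Camera axes: x right, y down, z forward; pixel columns grow to the right and rows downward; lengths in m; the calibration is good to about 2 mm. A picture is of the moment at which its call begins. There is no depth.
- manip.sign_off(): hands the job in, once; it reports no verdict.
The state is a dict: "t": time; "q": joint angles; "qd": joint speeds; "tau": joint torques, N m; "tcp_pos": TCP position; "tool_rot": TCP orientation; "force": force on the tool from outside, world axes, zero at the start; "ft_torque": the same for the moment, N m; "finger_gap": opening from 0.0 (shut) to 1.0 (fully open).
Only numpy, scipy, OpenCV 4.12 (cv2) and the standard library are available. Lean on these libraries where they do the work, as an engineer would, in place of code of your own. Each camera call takes 0.05 s, during which the arm holds its last target.

## Working session

There is one attempt and no reset: what is moved stays moved. The work goes in short steps, Python scripts to look and compute and a tool call to move; the robot and the scene stay as the last step left them, time stands still between calls to the robot, and variables do not carry over. Pictures are saved under pics/ and viewed, and the job is handed in when it is done.

Besides the shell and the picture viewer there is one more tool, called after ">>>" as name([rows], argument=value, ...), one row to a line, values as JSON. servo_tool: Moves the arm, as the interface text tells. Its arguments: {"type":"object","properties":{"increments":{"type":"array","items":{"type":"object","properties":{"hand":{"type":"number"},"travel":{"type":"array","items":{"type":"number"}},"yaw":{"type":"number"}}}},"newtons":{"type":"number"}},"required":["increments"]}

```bash
ls; mkdir -p pics; python3 - <<'E'
from station import manip
import cv2
s=manip.sense()
for k in s: print(k,s[k])
for n in("scene","top"):
    d=manip.snapshot(n); cv2.imwrite(f"pics/{n}0.png",d["pixels"]); print(n,{k:d[k] for k in d if k!="pixels"})
E
```

```text
pics
t 0.0
q [ 1.07649258e+00  5.28501528e-01  1.43391844e+00  1.14754815e-05
  1.18139734e+00 -1.78502249e-01]
qd [-0.00109663  0.0006139   0.00044339 -0.00195168 -0.00124662 -0.0005516 ]
tau [ 8.40956509e-04 -4.42347443e+01 -1.78028119e+01 -2.24840419e-04
  8.71971133e-03 -8.61537700e-06]
tcp_pos [0.19373224 0.59345342 0.23030677]
tool_rot [ 1.57247479e-01  9.87558602e-01 -1.04822837e-03 -3.72180955e-04]
force [-0.55530129  0.25111109 -0.61940169]
ft_torque [0.03547271 0.01051127 0.03556024]
finger_gap 0.9949559572494002
scene {'fx': 513.3733255055763, 'fy': 513.3733255055763, 'cx': 321.86895708360464, 'cy': 246.145393579149, 'D': array([-0.09455554,  0.        ,  0.        ,  0.        ,  0.        ]), 'R': array([[-0.05375929,  0.99841259,  0.01679995],
       [ 0.64801776,  0.04768283, -0.76013113],
       [-0.75972556, -0.02997744, -0.64955248]]), 't': array([-0.13555261, -0.2243238 ,  1.84754594])}
top {'fx': 478.8478933952963, 'fy': 478.8478933952963, 'cx': 318.7056772657508, 'cy': 239.16405036190167, 'D': array([-0.05773464,  0.        ,  0.        ,  0.        ,  0.        ]), 'R': array([[-0.01962523, -0.99977339,  0.00824705],
       [-0.99713741,  0.01896973, -0.07319241],
       [ 0.07301938, -0.00965986, -0.99728374]]), 't': array([0.14510952, 0.56655721, 1.11236343])}
```

View pics/scene0.png

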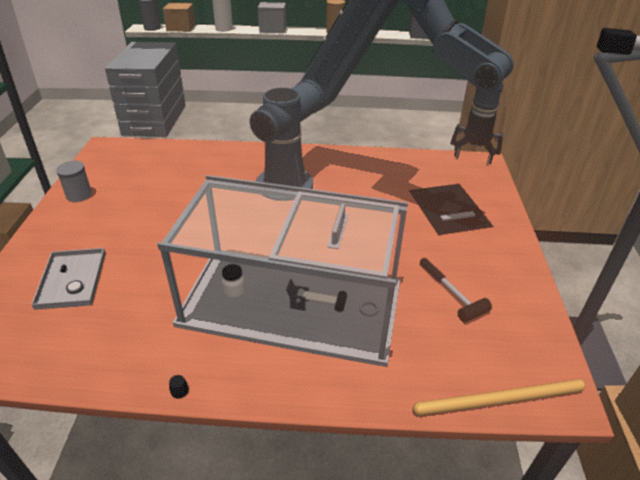

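View pics/top0.png

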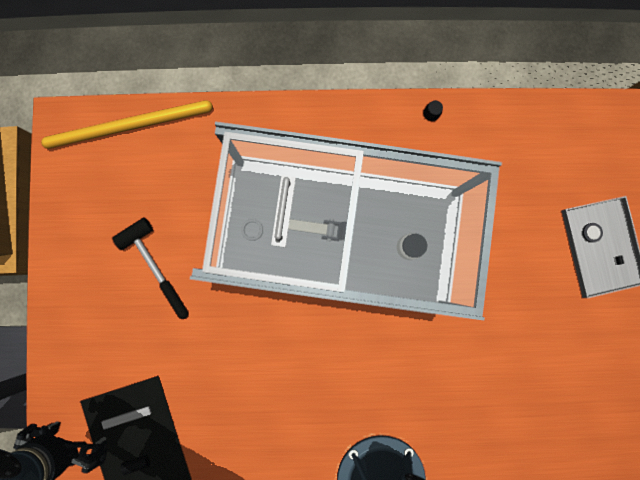

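The scene view shows the station's frame with the cover's handle at about (338,226) and the black rest head at (341,300). In the top view the rails run from (218,128) to (500,165), the handle is at (283,212), the jar is at (413,246) and the bearing is at (253,230). I'll zoom in to measure.

```bash
python3 - <<'E'
import cv2
a=cv2.imread("pics/top0.png")[110:330,180:510]; cv2.imwrite("pics/top0z.png",cv2.resize(a,(792,528),interpolation=cv2.INTER_CUBIC))
a=cv2.imread("pics/scene0.png")[165:375,150:420]; cv2.imwrite("pics/scene0z.png",cv2.resize(a,None,fx=2.8,fy=2.8,interpolation=cv2.INTER_CUBIC))
E
```

```text
(no output)
```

View pics/top0z.png

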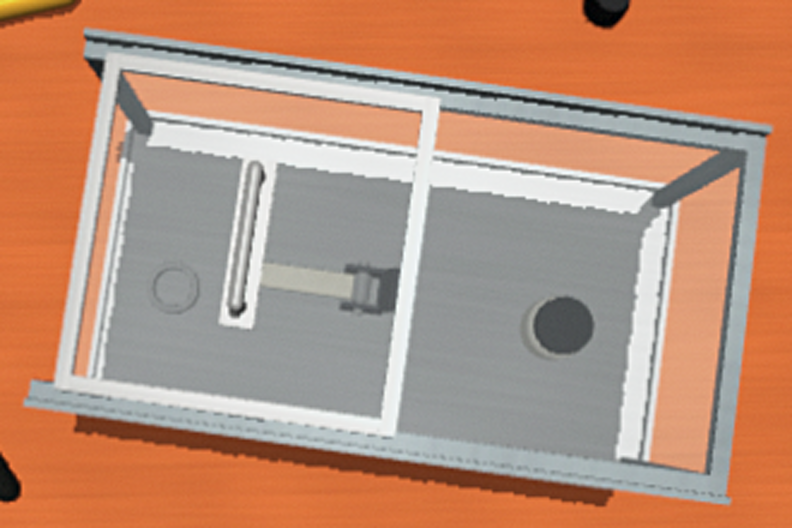

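View pics/scene0z.png

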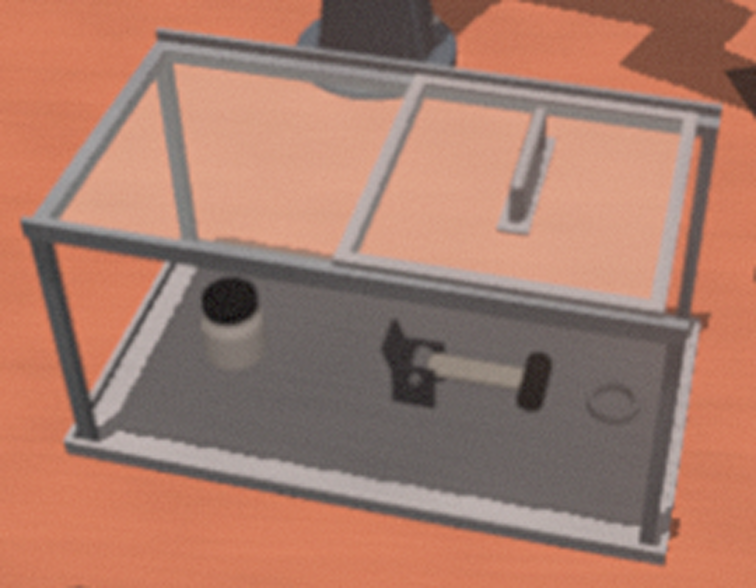

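```bash
cat > h.py <<'E'
import numpy as np, cv2
from station import manip
C={}
C['top']=dict(fx=478.8478933952963,cx=318.7056772657508,cy=239.16405036190167,D=np.array([-0.05773464,0,0,0,0]),R=np.array([[-0.01962523,-0.99977339,0.00824705],[-0.99713741,0.01896973,-0.07319241],[0.07301938,-0.00965986,-0.99728374]]),t=np.array([0.14510952,0.56655721,1.11236343]))
C['scene']=dict(fx=513.3733255055763,cx=321.86895708360464,cy=246.145393579149,D=np.array([-0.09455554,0,0,0,0]),R=np.array([[-0.05375929,0.99841259,0.01679995],[0.64801776,0.04768283,-0.76013113],[-0.75972556,-0.02997744,-0.64955248]]),t=np.array([-0.13555261,-0.2243238,1.84754594]))
def K(c): return np.array([[c['fx'],0,c['cx']],[0,c['fx'],c['cy']],[0,0,1.]])
def proj(n,P):
    c=C[n]; return cv2.projectPoints(np.atleast_2d(P).astype(float),cv2.Rodrigues(c['R'])[0],c['t'],K(c),c['D'])[0][:,0]
def ray(n,uv,z):
    c=C[n]; u=cv2.undistortPoints(np.array([[uv]],float),K(c),c['D'])[0,0]
    o=-c['R'].T@c['t']; d=c['R'].T@np.array([u[0],u[1],1]); return o+d*(z-o[2])/d[2]
def st(p,P):
    P=np.atleast_2d(P); c,s=np.cos(p[2]),np.sin(p[2])
    return np.c_[p[0]+c*P[:,0]-s*P[:,1],p[1]+s*P[:,0]+c*P[:,1],P[:,2]]
def ist(p,P):
    c,s=np.cos(p[2]),np.sin(p[2]); dx,dy=P[0]-p[0],P[1]-p[1]; return np.array([c*dx+s*dy,-s*dx+c*dy,P[2]])
E
cat > fit.py <<'E'
from h import *
from scipy.optimize import least_squares
tz=lambda a,b:(180+a/2.4-.3,110+b/2.4-.3); sz=lambda a,b:(150+a/2.8-.3,165+b/2.8-.3)
obs=[('top',tz(85,30),(.147,1,.285)),('top',tz(770,126),(.147,-1,.285)),('top',tz(25,405),(-.147,1,.285)),('top',tz(730,503),(-.147,-1,.285)),
('scene',sz(157,30),(-.147,-1,.285)),('scene',sz(720,108),(-.147,1,.285)),('scene',sz(22,222),(.147,-1,.285)),('scene',sz(690,322),(.147,1,.285)),
('scene',sz(68,450),(.15,-.28,0)),('scene',sz(664,562),(.15,.28,0))]
def f(p):
    r=[]
    for n,uv,P in obs:
        P=np.array(P); 
        if abs(P[1])==1:P[1]*=p[3]
        r.append(proj(n,st(p,P))[0]-uv)
    return np.concatenate(r)
s=least_squares(f,[.5,.1,-.13,.275],loss='soft_l1'); print(s.x); print(f(s.x).reshape(-1,2).round(1))
p=s.x[:3]; np.save('p.npy',p)
# cover edges, handle
for nm,n,uv,z in [('cover+y edge far corner','top',tz(108,55),.285),('cover +y near corner','top',tz(57,388),.285),('cover -y far','top',tz(438,99),.285),('-y near','top',tz(396,434),.285),
 ('handle a','top',tz(255,165),.323),('handle b','top',tz(236,308),.323),('handle a s','scene',sz(541,112),.323),('handle b s','scene',sz(516,190),.323),
 ('head','scene',sz(540,355),.058),('hinge','top',tz(365,287),.055),('jar','top',tz(564,325),.075),('bearing','top',tz(175,288),.012)]:
    w=ray(n,uv,z); print(nm,w.round(4),ist(p,w).round(4))
w=st(p,[[0,.125,.317],[0,-.125,.317],[0,.135,.045],[0,.025,.045],[0,0,.268]]);print(w.round(4))
E
python3 fit.py
```

```text
[ 0.58409012  0.08339017 -0.15547127  0.26780344]
[[-0.5 -0.1]
 [ 0.1 -0.6]
 [-0.4  1.6]
 [-0.4  0.8]
 [ 0.2 -0.6]
 [-0.  -1.7]
 [-0.4 -0. ]
 [-1.1  2. ]
 [-0.5  1.6]
 [-0.   1. ]]
cover+y edge far corner [0.7505 0.3064 0.285 ] [0.1298 0.2461 0.285 ]
cover +y near corner [0.4956 0.3458 0.285 ] [-0.1281  0.2455  0.285 ]
cover -y far [0.7112 0.0534 0.285 ] [ 0.1302 -0.0099  0.285 ]
-y near [0.4563 0.0918 0.285 ] [-0.1275 -0.0115  0.285 ]
handle a [0.6546 0.1922 0.323 ] [0.0528 0.1185 0.323 ]
handle b [0.5504 0.2074 0.323 ] [-0.0525  0.1173  0.323 ]
handle a s [0.5592 0.21   0.323 ] [-0.0442  0.1212  0.323 ]
handle b s [0.6648 0.1928 0.323 ] [0.0628 0.1206 0.323 ]
head [0.5834 0.2211 0.058 ] [-0.022  0.136  0.058]
hinge [0.5889 0.104  0.055 ] [0.0015 0.0211 0.055 ]
jar [ 0.5476 -0.0817  0.075 ] [-0.0104 -0.1688  0.075 ]
bearing [0.5955 0.2913 0.012 ] [-0.0209  0.2071  0.012 ]
[[ 0.6034  0.2069  0.317 ]
 [ 0.5647 -0.0401  0.317 ]
 [ 0.605   0.2168  0.045 ]
 [ 0.588   0.1081  0.045 ]
 [ 0.5841  0.0834  0.268 ]]
```

```bash
cat > w.py <<'E'
from h import *
from scipy.spatial.transform import Rotation as Ro
p=np.load('p.npy'); s=manip.sense()
R=Ro.from_quat(s['tool_rot']).as_matrix()
print('t',round(s['t'],2),'st mm',(ist(p,s['tcp_pos'])*1000).round(1),'toolY ang rel st y deg',round(np.degrees(np.arctan2(R[1,1],R[0,1])-p[2])-90,2),'tilt',round(np.degrees(np.arccos(-R[2,2])),2),'gap',round(s['finger_gap'],3))
c,q=np.cos(p[2]),np.sin(p[2]);f=s['force'];print('F st',np.round([c*f[0]+q*f[1],-q*f[0]+c*f[1],f[2]],2),'q',np.round(s['q'],2))
E
python3 w.py
```

```text
t 0.1 st mm [-464.6  443.5  230.4] toolY ang rel st y deg -9.19 tilt 0.11 gap 1.001
F st [0.46 0.18 0.75] q [ 1.08  0.53  1.43  0.    1.18 -0.18]
```

>>> servo_tool([
  {"hand": 0,"travel": [0,0,-40],"yaw": -2.3},
  {"hand": 0,"travel": [0,0,-40],"yaw": -2.3},
  {"hand": 0,"travel": [0,0,-40],"yaw": -2.3},
  {"hand": 0,"travel": [0,0,-40],"yaw": -2.3},
  {"hand": 0,"travel": [-31,-22,0],"yaw": 0},
  {"hand": 0,"travel": [-31,-22,0],"yaw": 0},
  {"hand": 0,"travel": [-31,-22,0],"yaw": 0},
  {"hand": 0,"travel": [-31,-22,0],"yaw": 0},
  {"hand": 0,"travel": [-31,-22,0],"yaw": 0},
  {"hand": 0,"travel": [-31,-22,0],"yaw": 0},
  {"hand": 0,"travel": [-31,-22,0],"yaw": 0},
  {"hand": 0,"travel": [-31,-22,0],"yaw": 0},
  {"hand": 0,"travel": [-31,-22,0],"yaw": 0},
  {"hand": 0,"travel": [-31,-22,0],"yaw": 0},
  {"hand": 0,"travel": [-31,-22,0],"yaw": 0},
  {"hand": 0,"travel": [-31,-22,0],"yaw": 0},
  {"hand": 0,"travel": [-31,-22,0],"yaw": 0},
  {"hand": 0,"travel": [-31,-22,0],"yaw": 0},
  {"hand": 0,"travel": [-31,-17,0],"yaw": 0},
  {"hand": 0,"travel": [0,0,0],"yaw": 0},
], newtons=40)

```text
t: 2.1
tcp_pos: [0.6063, 0.1975, 0.3897]
tool_rot: [0.08, 0.997, -0.001, 0.0]
force: [-0.6, -0.3, 0.1]
finger_gap: 1.002
```

```bash
python3 w.py; python3 - <<'E'
from station import manip
import cv2
for n in("scene","top"):
    d=manip.snapshot(n); cv2.imwrite(f"pics/{n}1.png",d["pixels"])
E
```

```text
t 2.1 st mm [  4.3 116.2 389.7] toolY ang rel st y deg -0.28 tilt 0.1 gap 1.002
F st [-0.58 -0.39  0.1 ] q [ 0.14  0.42  1.18 -0.    1.54 -1.27]
```

View pics/scene1.png

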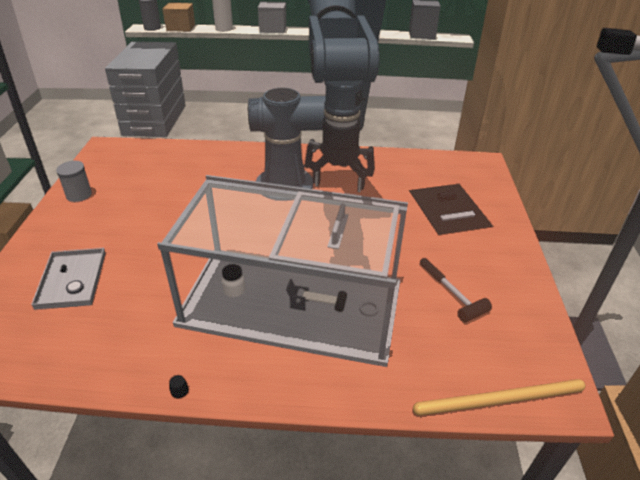

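View pics/top1.png

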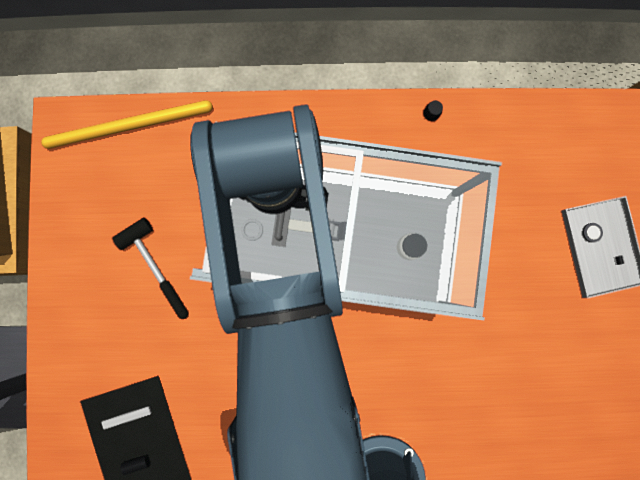

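```bash
python3 - <<'E'
from station import manip
s=manip.sense(); print(repr(s['q']),s['tcp_pos'])
E
```

```text
array([ 1.45110549e-01,  4.17014364e-01,  1.18147348e+00,  5.21654723e-04,
        1.54553818e+00, -1.26889862e+00]) [0.60317708 0.20048231 0.39020903]
```

>>> servo_tool([
  {"hand": 0,"travel": [2,1,25],"yaw": -0.3},
  {"hand": 0,"travel": [2,1,25],"yaw": 0},
  {"hand": 0,"travel": [0,0,20],"yaw": 0},
  {"hand": 0,"travel": [0,0,10],"yaw": 0},
  {"hand": 0,"travel": [0,0,8],"yaw": 0},
  {"hand": 0,"travel": [0,0,3],"yaw": 0},
  {"hand": 0,"travel": [0,0,0],"yaw": 0},
  {"hand": 0,"travel": [0,0,0],"yaw": 0},
])

```text
t: 3.0
tcp_pos: [0.6001, 0.2039, 0.3013]
tool_rot: [0.075, 0.997, 0.0, 0.001]
force: [0.5, 0.4, 0.8]
finger_gap: 0.997
```

```bash
python3 w.py; python3 - <<'E'
from station import manip
import cv2
s=manip.sense(); print(repr(s['q']),s['tcp_pos'])
d=manip.snapshot('scene'); cv2.imwrite("pics/scene2.png",cv2.resize(d["pixels"][100:300,150:420],None,fx=2.8,fy=2.8))
E
```

```text
t 3.0 st mm [ -2.8 121.5 301.3] toolY ang rel st y deg 0.32 tilt 0.11 gap 0.997
F st [0.46 0.53 0.77] q [ 0.15  0.47  1.33  0.    1.34 -1.27]
array([ 1.51412244e-01,  4.72625267e-01,  1.32631961e+00,  1.19020960e-05,
        1.34075802e+00, -1.26946525e+00]) [0.60009447 0.20385055 0.30130594]
```

View pics/scene2.png

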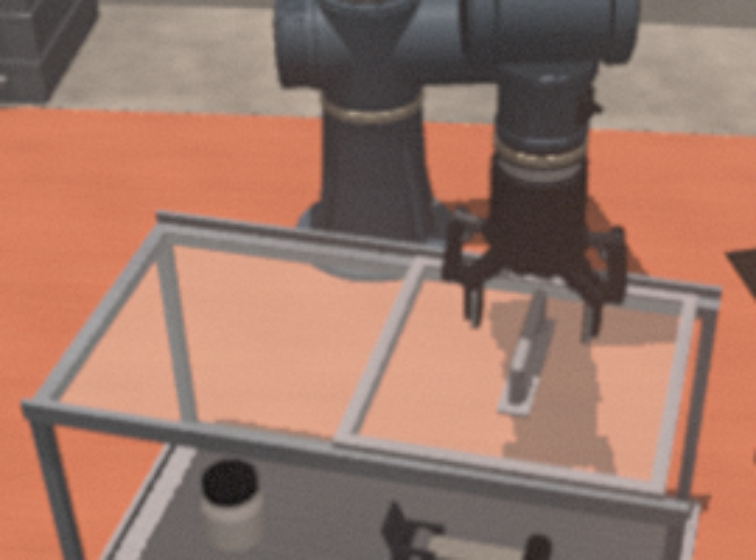

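The fingers straddle the handle bar: tips at zoom (475,320) and (590,340), bar middle at about (528,333). Closing now.

>>> servo_tool([
  {"hand": 1,"travel": [0,0,2],"yaw": 0},
  {"hand": 1,"travel": [0,0,0],"yaw": 0},
  {"hand": 1,"travel": [0,0,0],"yaw": 0},
  {"hand": 1,"travel": [0,0,0],"yaw": 0},
  {"hand": 1,"travel": [0,0,0],"yaw": 0},
  {"hand": 1,"travel": [0,0,0],"yaw": 0},
  {"hand": 1,"travel": [0,0,0],"yaw": 0},
  {"hand": 1,"travel": [0,0,0],"yaw": 0},
])

```text
t: 3.85
tcp_pos: [0.5996, 0.2036, 0.2985]
tool_rot: [0.075, 0.997, -0.0, 0.0]
force: [-0.2, -0.9, 0.7]
finger_gap: 0.122
```

```bash
python3 w.py; python3 - <<'E'
import numpy as np
q=np.array([[1.07649258,5.28501528e-01,1.43391844],[1.45110549e-01,4.17014364e-01,1.18147348],[1.51412244e-01,4.72625267e-01,1.32631961]])
P=np.array([[0.19373224,0.59345342,0.23030677],[0.60317708,0.20048231,0.39020903],[0.60009447,0.20385055,0.30130594]])
A=[];b=[]
for a,x in zip(q,P):
    r=x[0]*np.cos(a[0])+x[1]*np.sin(a[0]); l=-x[0]*np.sin(a[0])+x[1]*np.cos(a[0]); print(r,l)
    A+= [[np.sin(a[1]),np.sin(a[1]+a[2]),0],[np.cos(a[1]),np.cos(a[1]+a[2]),1]]; b+=[r,x[2]]
print(np.linalg.lstsq(np.array(A),np.array(b),rcond=None))
E
```

```text
t 3.85 st mm [ -3.3 121.2 298.5] toolY ang rel st y deg 0.3 tilt 0.01 gap 0.122
F st [-0.1  -0.96  0.72] q [ 0.15  0.47  1.33 -0.    1.34 -1.27]
0.6143268214118587 0.11100314869009956
0.6258277509004472 0.1111547239803618
0.6239764875837367 0.11100343509345266
(array([0.40529538, 0.45135825, 0.04241906]), array([0.00037116]), np.int32(3), array([2.38144005, 1.82252448, 0.08454478]))
```

>>> servo_tool([
  {"hand": 1,"travel": [0,-5,0]},
  {"hand": 1,"travel": [0,-10,0]},
  {"hand": 1,"travel": [0,-15,0]},
  {"hand": 1,"travel": [0,-18,0]},
  {"hand": 1,"travel": [0,-18,0]},
  {"hand": 1,"travel": [0,-18,0]},
  {"hand": 1,"travel": [0,-18,0]},
  {"hand": 1,"travel": [0,-18,0]},
  {"hand": 1,"travel": [0,-18,0]},
  {"hand": 1,"travel": [0,-18,0]},
  {"hand": 1,"travel": [0,-18,0]},
  {"hand": 1,"travel": [0,-18,0]},
  {"hand": 1,"travel": [0,-18,0]},
  {"hand": 1,"travel": [0,-14,0]},
  {"hand": 1,"travel": [0,-10,0]},
  {"hand": 1,"travel": [0,-5,0]},
  {"hand": 1,"travel": [0,-3,0]},
  {"hand": 1,"travel": [0,-1,0]},
  {"hand": 1,"travel": [0,0,0]},
  {"hand": 1,"travel": [0,0,0]},
])

```text
schema error: expected keys hand, travel, yaw
```

```bash
python3 w.py; python3 - <<'E'
from station import manip
import cv2
d=manip.snapshot('scene'); cv2.imwrite("pics/scene3.png",cv2.resize(d["pixels"][100:300,150:420],None,fx=2.8,fy=2.8))
E
```

```text
t 3.85 st mm [ -3.3 121.2 298.5] toolY ang rel st y deg 0.3 tilt 0.01 gap 0.122
F st [-0.1  -0.96  0.72] q [ 0.15  0.47  1.33 -0.    1.34 -1.27]
```

View pics/scene3.png

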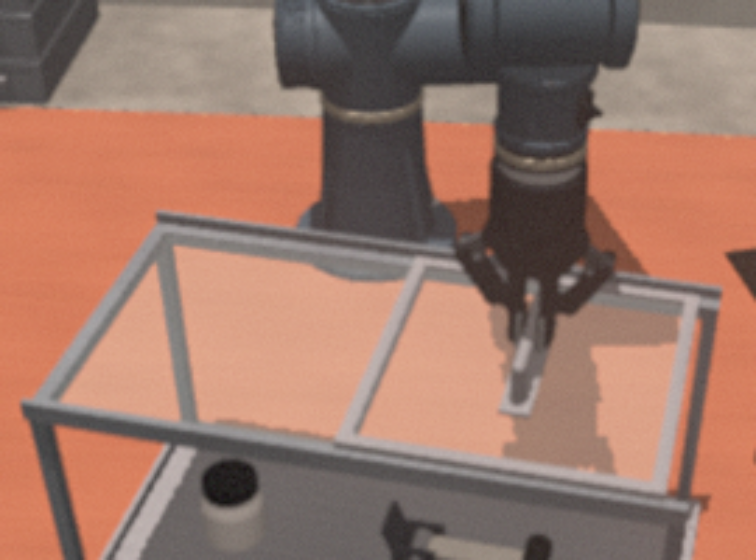

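The fingers hold the bar at zoom (530,320). Now the opening move, with yaw included in each row.

>>> servo_tool([
  {"hand": 1,"travel": [0,-5,0],"yaw": 0},
  {"hand": 1,"travel": [0,-10,0],"yaw": 0},
  {"hand": 1,"travel": [0,-15,0],"yaw": 0},
  {"hand": 1,"travel": [0,-18,0],"yaw": 0},
  {"hand": 1,"travel": [0,-18,0],"yaw": 0},
  {"hand": 1,"travel": [0,-18,0],"yaw": 0},
  {"hand": 1,"travel": [0,-18,0],"yaw": 0},
  {"hand": 1,"travel": [0,-18,0],"yaw": 0},
  {"hand": 1,"travel": [0,-18,0],"yaw": 0},
  {"hand": 1,"travel": [0,-18,0],"yaw": 0},
  {"hand": 1,"travel": [0,-18,0],"yaw": 0},
  {"hand": 1,"travel": [0,-18,0],"yaw": 0},
  {"hand": 1,"travel": [0,-18,0],"yaw": 0},
  {"hand": 1,"travel": [0,-14,0],"yaw": 0},
  {"hand": 1,"travel": [0,-10,0],"yaw": 0},
  {"hand": 1,"travel": [0,-6,0],"yaw": 0},
  {"hand": 1,"travel": [0,-3,0],"yaw": 0},
  {"hand": 1,"travel": [0,-1,0],"yaw": 0},
  {"hand": 1,"travel": [0,0,0],"yaw": 0},
  {"hand": 1,"travel": [0,0,0],"yaw": 0},
])

```text
t: 5.9
tcp_pos: [0.5607, -0.0384, 0.2984]
tool_rot: [0.075, 0.997, 0.0, -0.002]
force: [-5.4, 2.5, 5.5]
finger_gap: 0.121
```

```bash
python3 w.py; python3 - <<'E'
from station import manip
import cv2
d=manip.snapshot('scene'); cv2.imwrite("pics/scene4.png",cv2.resize(d["pixels"][165:375,150:420],None,fx=2.8,fy=2.8))
E
```

```text
t 5.9 st mm [  -4.3 -124.   298.4] toolY ang rel st y deg 0.27 tilt 0.26 gap 0.121
F st [-5.76  1.58  5.49] q [-0.27  0.37  1.51 -0.    1.27 -1.69]
```

View pics/scene4.png

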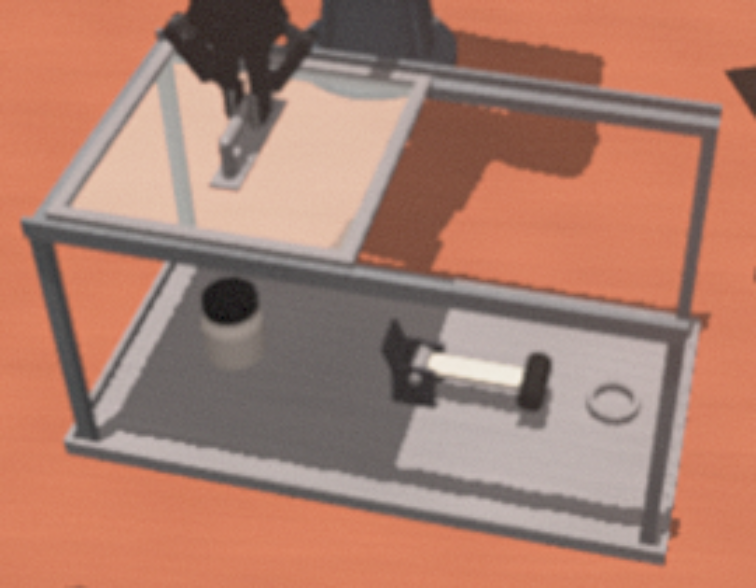

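The cover is open: its front edge runs from (425,85) to (350,258), level with the roof edge. The rest is still folded, with its head at (536,382). Releasing the handle.

>>> servo_tool([
  {"hand": 0,"travel": [0,0,0],"yaw": 0},
  {"hand": 0,"travel": [0,0,0],"yaw": 0},
  {"hand": 0,"travel": [0,0,0],"yaw": 0},
  {"hand": 0,"travel": [0,0,0],"yaw": 0},
  {"hand": 0,"travel": [0,0,0],"yaw": 0},
  {"hand": 0,"travel": [0,0,0],"yaw": 0},
  {"hand": 0,"travel": [0,0,-10],"yaw": 0},
  {"hand": 0,"travel": [0,0,-20],"yaw": 0},
  {"hand": 0,"travel": [0,0,-35],"yaw": 0},
  {"hand": 0,"travel": [0,0,-35],"yaw": 0},
  {"hand": 0,"travel": [-1,0,-35],"yaw": 0},
  {"hand": 0,"travel": [-1,15,-15],"yaw": 0},
  {"hand": 0,"travel": [-1,30,0],"yaw": 0},
  {"hand": 0,"travel": [-1,35,0],"yaw": 0},
  {"hand": 0,"travel": [0,40,0],"yaw": 0},
  {"hand": 0,"travel": [0,40,0],"yaw": 0},
  {"hand": 0,"travel": [0,40,0],"yaw": 0},
  {"hand": 0,"travel": [0,35,0],"yaw": 0},
  {"hand": 0,"travel": [0,25,0],"yaw": 0},
  {"hand": 0,"travel": [0,0,0],"yaw": 0},
])

```text
t: 7.95
tcp_pos: [0.6057, 0.2224, 0.4486]
tool_rot: [0.073, 0.997, 0.001, 0.0]
force: [-0.5, 0.2, 0.3]
finger_gap: 0.998
```

```bash
python3 w.py; python3 - <<'E'
from station import manip
import cv2
d=manip.snapshot('scene'); cv2.imwrite("pics/scene5f.png",d["pixels"]); cv2.imwrite("pics/scene5.png",cv2.resize(d["pixels"][165:375,150:420],None,fx=2.8,fy=2.8,interpolation=cv2.INTER_CUBIC))
cv2.imwrite("pics/scene5z.png",cv2.resize(d["pixels"][265:335,270:400],None,fx=6,fy=6,interpolation=cv2.INTER_CUBIC))
E
```

```text
t 7.95 st mm [-1.000e-01  1.407e+02  4.486e+02] toolY ang rel st y deg 0.58 tilt 0.08 gap 0.998
F st [-0.48  0.1   0.3 ] q [ 0.18  0.41  1.05  0.    1.68 -1.25]
```

View pics/scene5.png

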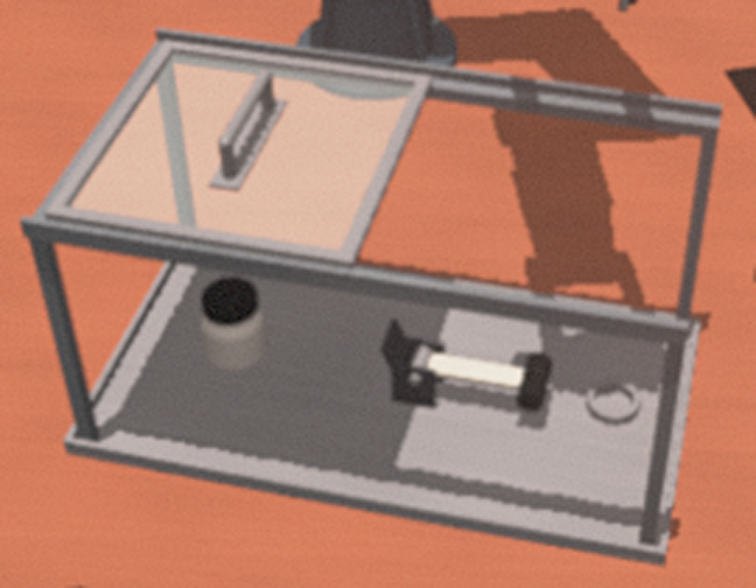

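View pics/scene5z.png

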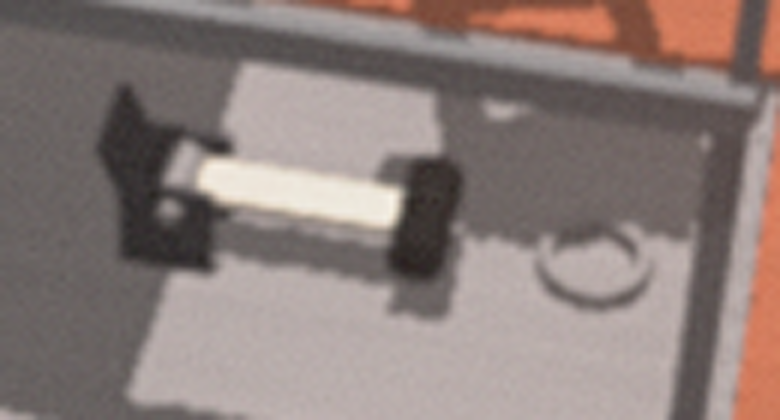

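```bash
python3 - <<'E'
from h import *
p=np.load('p.npy')
import numpy as np
d=cv2.imread('pics/scene5f.png')
from math import *
big=cv2.resize(d[265:335,270:400],None,fx=6,fy=6,interpolation=cv2.INTER_CUBIC)
for x in (-.028,.028):
    th=np.linspace(0,2*pi,30)
    P=np.c_[np.full(30,x),.135+.013*np.cos(th),.045+.013*np.sin(th)]
    u=((proj('scene',st(p,P))-[270,265]+.5)*6-.5).astype(int)
    cv2.polylines(big,[u],True,(0,0,255) if x<0 else (0,255,0),1)
cv2.imwrite('pics/ov5.png',big)
# FK for the low pose
L1,L2,h=.4053,.4514,.0424
from scipy.optimize import fsolve
for z in(.026,.13):
  r=sqrt(.605**2+.2168**2-.111**2); f=lambda a:[L1*sin(a[0])+L2*sin(a[1])-r,L1*cos(a[0])+L2*cos(a[1])+h-z]
  a=fsolve(f,[.6,2.]); print(z,r,a,'forearm pitch below horiz deg',degrees(a[1])-90,'q',a[0],a[1]-a[0],pi-a[1])
E
```

```text
0.026 0.6330136175470477 [0.80725372 2.28789047] forearm pitch below horiz deg 41.086467974801735 q 0.8072537227629594 1.4806367482074339 0.8537021826193998
0.13 0.6330136175470477 [0.65500175 2.11529891] forearm pitch below horiz deg 31.19770007343942 q 0.6550017514832318 1.4602971606428594 1.026293741463702
```

View pics/ov5.png

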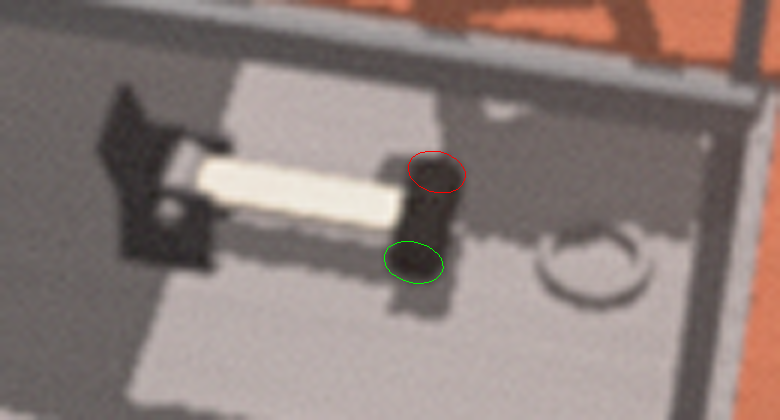

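```bash
python3 - <<'E'
from h import *
for z in (0,.2,.25,.3,.35): print(z,proj('scene',[0,0,z])[0].round(0))
# current tool wrist: tcp .6057,.2224,.4486 +d
for d in (.15,.2,.25,.3): print(d,proj('scene',[.6063,.1975,.3897+d])[0].round(0))
E
```

```text
0 [284. 184.]
0.2 [283. 134.]
0.25 [282. 121.]
0.3 [282. 107.]
0.35 [281.  92.]
0.15 [341. 131.]
0.2 [342. 108.]
0.25 [343.  84.]
0.3 [344.  58.]
```

The predicted head outline overlays the black head to within about 1 px. Next I turn the jaws along the station's x and start the descent.

>>> servo_tool([
  {"hand": 0,"travel": [0,0,0],"yaw": 8.2},
  {"hand": 0,"travel": [0,0,0],"yaw": 8.2},
  {"hand": 0,"travel": [0,0,0],"yaw": 8.2},
  {"hand": 0,"travel": [0,0,0],"yaw": 8.2},
  {"hand": 0,"travel": [0,0,0],"yaw": 8.2},
  {"hand": 0,"travel": [0,0,0],"yaw": 8.2},
  {"hand": 0,"travel": [0,0,0],"yaw": 8.2},
  {"hand": 0,"travel": [0,0,0],"yaw": 8.2},
  {"hand": 0,"travel": [0,0,0],"yaw": 8.2},
  {"hand": 0,"travel": [0,0,0],"yaw": 8.2},
  {"hand": 0,"travel": [4,0,0],"yaw": 8.4},
  {"hand": 0,"travel": [0,0,25],"yaw": 0},
  {"hand": 0,"travel": [0,0,40],"yaw": 0},
  {"hand": 0,"travel": [0,0,40],"yaw": 0},
  {"hand": 0,"travel": [0,0,40],"yaw": 0},
  {"hand": 0,"travel": [0,0,40],"yaw": 0},
  {"hand": 0,"travel": [0,0,40],"yaw": 0},
  {"hand": 0,"travel": [0,0,35],"yaw": 0},
  {"hand": 0,"travel": [0,0,20],"yaw": 0},
  {"hand": 0,"travel": [0,0,0],"yaw": 0},
], newtons=25)

```text
t: 10.0
tcp_pos: [0.6038, 0.221, 0.1652]
tool_rot: [0.761, 0.649, -0.003, -0.002]
force: [-1.0, 0.6, 0.0]
finger_gap: 1.002
```

```bash
python3 w.py; python3 - <<'E'
from station import manip
import cv2
d=manip.snapshot('scene'); cv2.imwrite("pics/scene6.png",d["pixels"][0:400,100:500])
d=manip.snapshot('top'); cv2.imwrite("pics/top6.png",d["pixels"])
E
```

```text
t 10.0 st mm [ -1.8 139.  165.2] toolY ang rel st y deg -90.17 tilt 0.43 gap 1.002
F st [-1.07  0.42  0.01] q [ 0.18  0.63  1.44 -0.    1.08  0.34]
```

View pics/scene6.png

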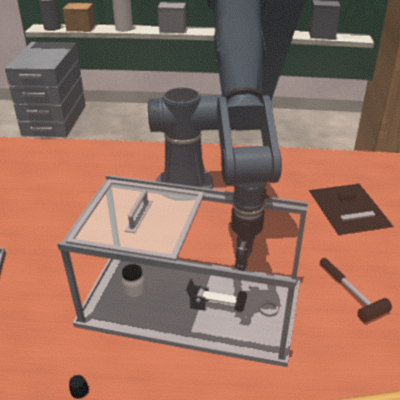

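View pics/top6.png

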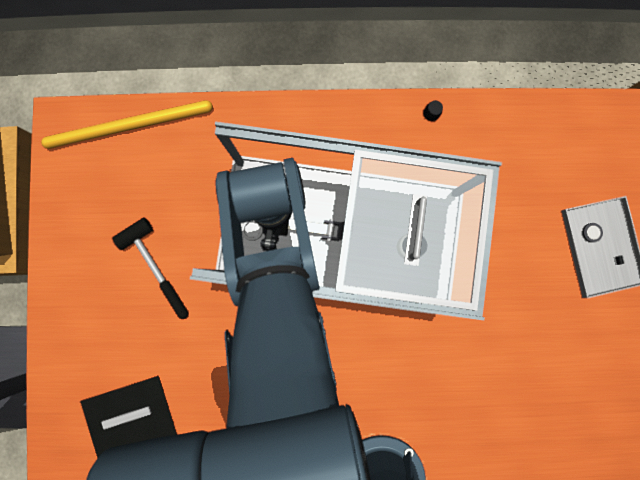

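>>> servo_tool([
  {"hand": 0,"travel": [0,0,10],"yaw": 0},
  {"hand": 0,"travel": [0,0,20],"yaw": 0},
  {"hand": 0,"travel": [0,0,20],"yaw": 0},
  {"hand": 0,"travel": [0,0,10],"yaw": 0},
  {"hand": 0,"travel": [0,0,5],"yaw": 0},
  {"hand": 0,"travel": [0,0,0],"yaw": 0},
  {"hand": 0,"travel": [0,0,0],"yaw": 0},
])

```text
t: 10.8
tcp_pos: [0.6067, 0.223, 0.1042]
tool_rot: [0.76, 0.649, 0.001, 0.0]
force: [-0.3, 0.5, -0.3]
finger_gap: 0.997
```

```bash
python3 w.py; python3 - <<'E'
from station import manip
import cv2
d=manip.snapshot('scene'); cv2.imwrite("pics/scene7.png",cv2.resize(d["pixels"][80:370,240:420],None,fx=2,fy=2,interpolation=cv2.INTER_CUBIC))
E
```

```text
t 10.8 st mm [  0.7 141.5 104.2] toolY ang rel st y deg -90.09 tilt 0.1 gap 0.997
F st [-0.4   0.49 -0.32] q [ 0.18  0.71  1.48 -0.    0.95  0.34]
```

View pics/scene7.png

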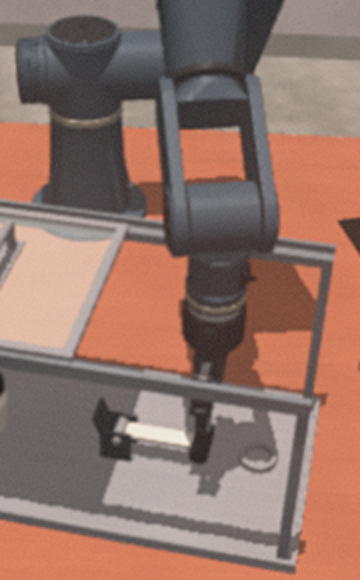

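```bash
python3 - <<'E'
from h import *
for d in (.15,.2,.22,.24,.26,.28): print(d,proj('scene',[.6067,.223,.104+d])[0].round(0), proj('top',[.6038,.221,.165+d])[0].round(0))
E
```

```text
0.15 [347. 240.] [270. 208.]
0.2 [348. 224.] [267. 204.]
0.22 [348. 217.] [266. 202.]
0.24 [349. 210.] [265. 200.]
0.26 [349. 203.] [264. 198.]
0.28 [350. 195.] [262. 196.]
```

The wrist cylinder at full-image (351,189) puts the wrist axis about 0.29 m above the TCP, so it clears the rails. Going down to the head.

>>> servo_tool([
  {"hand": 0,"travel": [3.5,-0.7,10],"yaw": -0.1},
  {"hand": 0,"travel": [0,0,15],"yaw": 0},
  {"hand": 0,"travel": [0,0,15],"yaw": 0},
  {"hand": 0,"travel": [0,0,15],"yaw": 0},
  {"hand": 0,"travel": [0,0,10],"yaw": 0},
  {"hand": 0,"travel": [0,0,7],"yaw": 0},
  {"hand": 0,"travel": [0,0,3],"yaw": 0},
  {"hand": 0,"travel": [0,0,0],"yaw": 0},
  {"hand": 0,"travel": [0,0,0],"yaw": 0},
])

```text
t: 11.75
tcp_pos: [0.6063, 0.2265, 0.0287]
tool_rot: [0.76, 0.65, 0.0, 0.0]
force: [0.0, 0.6, -0.1]
finger_gap: 1.001
```

```bash
python3 w.py; python3 - <<'E'
from station import manip
import cv2
d=manip.snapshot('scene'); cv2.imwrite("pics/scene8.png",cv2.resize(d["pixels"][80:370,240:420],None,fx=2,fy=2,interpolation=cv2.INTER_CUBIC))
E
```

```text
t 11.75 st mm [ -0.2 144.9  28.7] toolY ang rel st y deg -89.98 tilt 0.06 gap 1.001
F st [-0.05  0.63 -0.06] q [ 0.19  0.82  1.5  -0.    0.82  0.34]
```

View pics/scene8.png

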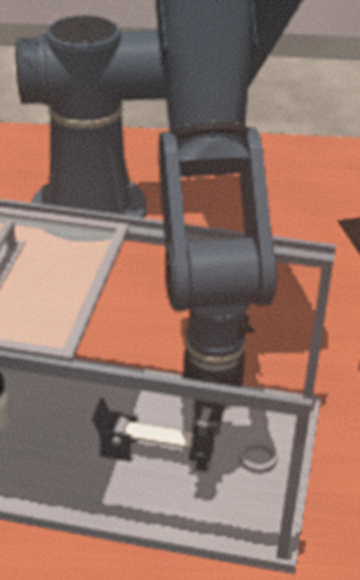

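The gripper is around the head, with the near finger at (203,445) and no contact force. Closing on the flat ends.

>>> servo_tool([
  {"hand": 1,"travel": [0,0,0],"yaw": 0},
  {"hand": 1,"travel": [0,0,0],"yaw": 0},
  {"hand": 1,"travel": [0,0,0],"yaw": 0},
  {"hand": 1,"travel": [0,0,0],"yaw": 0},
  {"hand": 1,"travel": [0,0,0],"yaw": 0},
  {"hand": 1,"travel": [0,0,0],"yaw": 0},
], newtons=25)

```text
t: 12.4
tcp_pos: [0.6079, 0.2264, 0.0295]
tool_rot: [0.76, 0.65, 0.002, 0.001]
force: [2.8, -1.2, 5.1]
finger_gap: 0.65
```

```bash
python3 w.py; python3 - <<'E'
from math import *
# tool increments for head arc about hinge
prev=None
for i in range(0,89,4):
    a=radians(i); y=110*cos(a); z=110*sin(a)
    if prev: print(i,round(y-prev[0],1),round(z-prev[1],1),end=' | ')
    prev=(y,z)
E
```

```text
t 12.4 st mm [  1.4 145.   29.5] toolY ang rel st y deg -89.99 tilt 0.26 gap 0.65
F st [ 2.92 -0.73  5.1 ] q [ 0.18  0.82  1.5  -0.    0.82  0.34]
4 -0.3 7.7 | 8 -0.8 7.6 | 12 -1.3 7.6 | 16 -1.9 7.4 | 20 -2.4 7.3 | 24 -2.9 7.1 | 28 -3.4 6.9 | 32 -3.8 6.6 | 36 -4.3 6.4 | 40 -4.7 6.1 | 44 -5.1 5.7 | 48 -5.5 5.3 | 52 -5.9 4.9 | 56 -6.2 4.5 | 60 -6.5 4.1 | 64 -6.8 3.6 | 68 -7.0 3.1 | 72 -7.2 2.6 | 76 -7.4 2.1 | 80 -7.5 1.6 | 84 -7.6 1.1 | 88 -7.7 0.5 |
```

>>> servo_tool([
  {"hand": 1,"travel": [0,1,0],"yaw": 0},
  {"hand": 1,"travel": [-0.1,0.5,-3.8],"yaw": 0},
  {"hand": 1,"travel": [-0.2,0,-3.9],"yaw": 0},
  {"hand": 1,"travel": [-0.8,0,-7.6],"yaw": 0},
  {"hand": 1,"travel": [-1.3,0,-7.6],"yaw": 0},
  {"hand": 1,"travel": [-1.9,0,-7.4],"yaw": 0},
  {"hand": 1,"travel": [-2.4,0,-7.3],"yaw": 0},
  {"hand": 1,"travel": [-2.9,0,-7.1],"yaw": 0},
  {"hand": 1,"travel": [-3.4,0,-6.9],"yaw": 0},
  {"hand": 1,"travel": [-3.8,0,-6.6],"yaw": 0},
  {"hand": 1,"travel": [-4.3,0,-6.4],"yaw": 0},
  {"hand": 1,"travel": [-4.7,0,-6.1],"yaw": 0},
  {"hand": 1,"travel": [0,0,0],"yaw": 0},
  {"hand": 1,"travel": [0,0,0],"yaw": 0},
])

```text
t: 13.8
tcp_pos: [0.6037, 0.2007, 0.0987]
tool_rot: [0.76, 0.65, 0.0, 0.0]
force: [5.3, -0.8, -2.9]
finger_gap: 0.65
```

```bash
python3 w.py; python3 - <<'E'
from station import manip
import cv2
d=manip.snapshot('scene'); cv2.imwrite("pics/scene9.png",cv2.resize(d["pixels"][180:370,240:420],None,fx=3,fy=3,interpolation=cv2.INTER_CUBIC))
E
```

```text
t 13.8 st mm [  1.2 118.9  98.7] toolY ang rel st y deg -90.02 tilt 0.04 gap 0.65
F st [ 5.39  0.07 -2.91] q [ 0.15  0.71  1.51 -0.    0.93  0.3 ]
```

View pics/scene9.png

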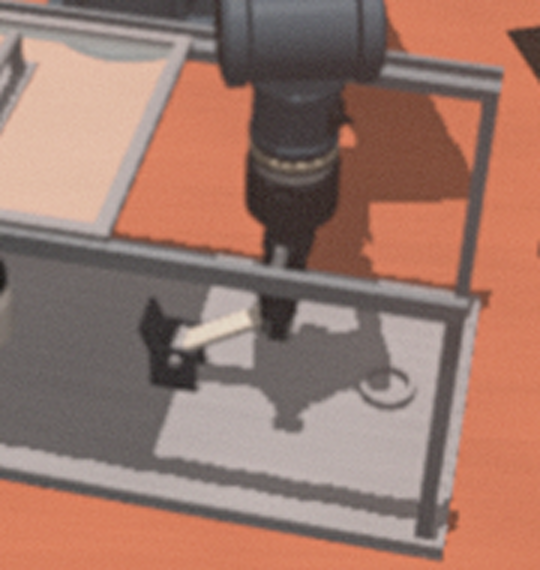

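The rest is up at about 40°, with its bar running from (180,345) to (255,318) and its head held. Continuing the arc.

>>> servo_tool([
  {"hand": 1,"travel": [-2.6,1,-2.9],"yaw": 0},
  {"hand": 1,"travel": [-5.1,0.5,-5.5],"yaw": 0},
  {"hand": 1,"travel": [-5.5,0,-5.3],"yaw": 0},
  {"hand": 1,"travel": [-5.9,0,-4.9],"yaw": 0},
  {"hand": 1,"travel": [-6.2,0,-4.5],"yaw": 0},
  {"hand": 1,"travel": [-6.5,0,-4.1],"yaw": 0},
  {"hand": 1,"travel": [-6.8,0,-3.6],"yaw": 0},
  {"hand": 1,"travel": [-7.0,0,-3.1],"yaw": 0},
  {"hand": 1,"travel": [-7.2,0,-2.6],"yaw": 0},
  {"hand": 1,"travel": [0,0,0],"yaw": 0},
  {"hand": 1,"travel": [0,0,0],"yaw": 0},
])

```text
t: 14.95
tcp_pos: [0.5953, 0.148, 0.1361]
tool_rot: [0.76, 0.65, -0.001, -0.001]
force: [-3.4, 3.3, 3.1]
finger_gap: 0.655
```

```bash
python3 w.py; python3 - <<'E'
from station import manip
import cv2
d=manip.snapshot('scene'); cv2.imwrite("pics/scene10.png",cv2.resize(d["pixels"][180:370,240:420],None,fx=3,fy=3,interpolation=cv2.INTER_CUBIC))
d=manip.snapshot('top'); cv2.imwrite("pics/top10.png",cv2.resize(d["pixels"][110:330,180:510],(792,528),interpolation=cv2.INTER_CUBIC))
E
```

```text
t 14.95 st mm [  1.1  65.6 136.1] toolY ang rel st y deg -90.0 tilt 0.15 gap 0.655
F st [-3.91  2.78  3.1 ] q [ 0.06  0.63  1.54 -0.    0.97  0.22]
```

View pics/scene10.png

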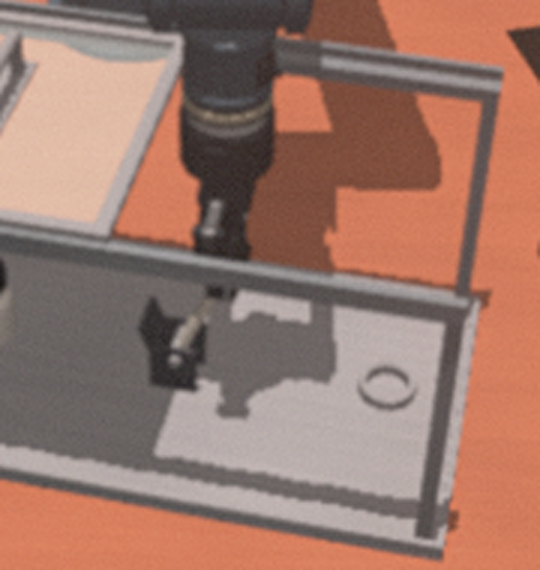

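View pics/top10.png

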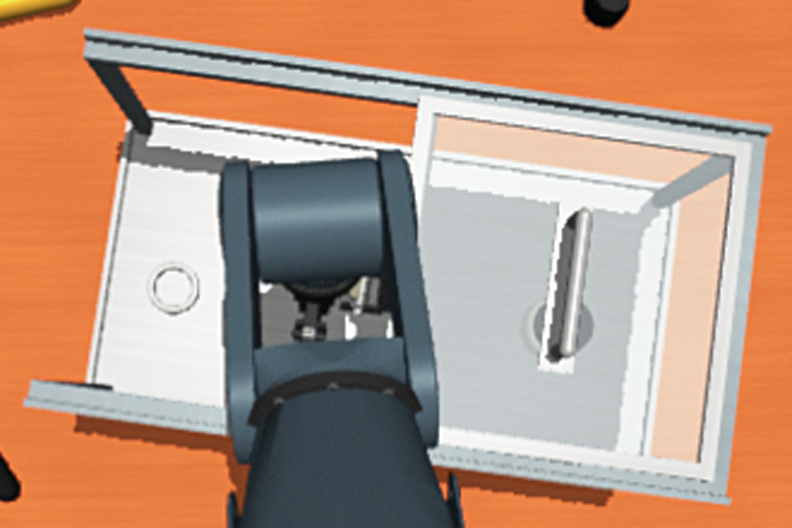

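>>> servo_tool([
  {"hand": 1,"travel": [-3.7,-0.5,-1.2],"yaw": 0},
  {"hand": 1,"travel": [-3.7,-0.5,-1],"yaw": 0},
  {"hand": 1,"travel": [-3.7,0,-0.9],"yaw": 0},
  {"hand": 1,"travel": [-3.7,0,-0.8],"yaw": 0},
  {"hand": 1,"travel": [0,0,0],"yaw": 0},
  {"hand": 1,"travel": [0,0,0],"yaw": 0},
])

```text
t: 15.65
tcp_pos: [0.593, 0.1339, 0.14]
tool_rot: [0.76, 0.65, -0.0, -0.0]
force: [-2.7, 2.1, 4.4]
finger_gap: 0.646
```

```bash
python3 w.py; python3 - <<'E'
from station import manip
import cv2
d=manip.snapshot('scene'); cv2.imwrite("pics/scene11.png",cv2.resize(d["pixels"][180:340,240:400],None,fx=3.7,fy=3.7,interpolation=cv2.INTER_CUBIC))
E
```

```text
t 15.65 st mm [  1.   51.2 140. ] toolY ang rel st y deg -89.97 tilt 0.03 gap 0.646
F st [-3.02  1.66  4.4 ] q [ 0.04  0.62  1.56 -0.    0.97  0.19]
```

View pics/scene11.png

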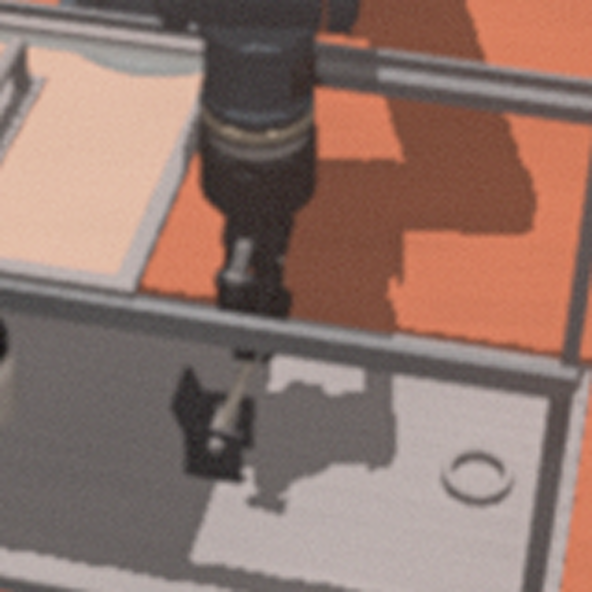

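```bash
python3 - <<'E'
from h import *
p=np.load('p.npy')
for a in (66,70,74,78,82,86):
    A=np.radians(a)
    u=proj('scene',st(p,[[0,.025+r*np.cos(A),.045+r*np.sin(A)] for r in (0,.05,.08)]))
    print(a,((u-[240,180])*3.7).round(0).tolist())
E
```

```text
66 [[222.0, 422.0], [249.0, 381.0], [266.0, 356.0]]
70 [[222.0, 422.0], [245.0, 379.0], [259.0, 352.0]]
74 [[222.0, 422.0], [240.0, 377.0], [251.0, 349.0]]
78 [[222.0, 422.0], [235.0, 376.0], [244.0, 347.0]]
82 [[222.0, 422.0], [231.0, 374.0], [236.0, 344.0]]
86 [[222.0, 422.0], [226.0, 373.0], [228.0, 343.0]]
```

```bash
python3 - <<'E'
import cv2
a=cv2.imread("pics/scene11.png")[350:470,170:290]
cv2.imwrite("pics/scene11z.png",cv2.resize(a,None,fx=5,fy=5,interpolation=cv2.INTER_CUBIC))
E
```

```text
(no output)
```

View pics/scene11z.png

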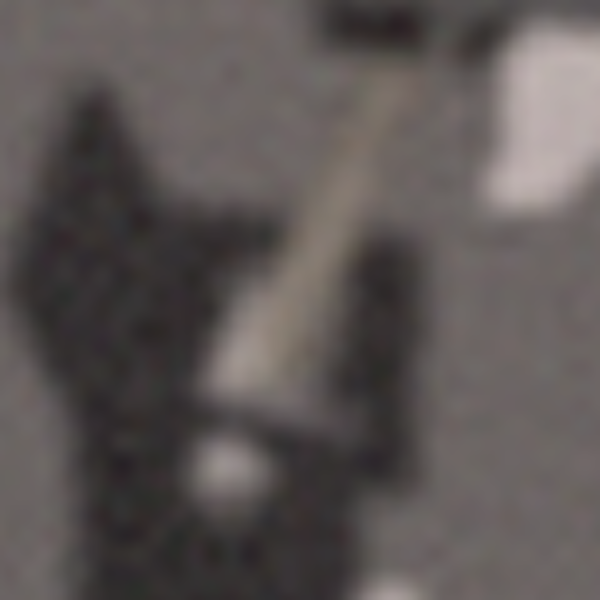

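```bash
python3 - <<'E'
from h import *
p=np.load('p.npy')
for z in (.15,.213,.24,.263,.285,.31):
    u=proj('scene',st(p,[[0,y,z] for y in (.005,.0087,.0132,.0512,.0892,.0937)])); print(z,((u-[240,180])*3.7).round(0).tolist())
E
```

```text
0.15 [[192.0, 310.0], [197.0, 311.0], [203.0, 312.0], [257.0, 320.0], [312.0, 329.0], [318.0, 330.0]]
0.213 [[190.0, 240.0], [195.0, 241.0], [202.0, 242.0], [257.0, 250.0], [314.0, 259.0], [320.0, 260.0]]
0.24 [[189.0, 209.0], [194.0, 210.0], [201.0, 211.0], [258.0, 219.0], [315.0, 228.0], [321.0, 229.0]]
0.263 [[188.0, 181.0], [194.0, 182.0], [200.0, 183.0], [258.0, 192.0], [315.0, 200.0], [322.0, 201.0]]
0.285 [[187.0, 155.0], [193.0, 155.0], [200.0, 156.0], [258.0, 165.0], [316.0, 173.0], [323.0, 174.0]]
0.31 [[186.0, 123.0], [192.0, 124.0], [199.0, 125.0], [258.0, 133.0], [317.0, 142.0], [324.0, 143.0]]
```

>>> servo_tool([
  {"hand": 1,"travel": [-2,0,-0.5],"yaw": 0},
  {"hand": 1,"travel": [-2,0,-0.5],"yaw": 0},
  {"hand": 1,"travel": [-1.5,0,0],"yaw": 0},
  {"hand": 1,"travel": [0,0,0],"yaw": 0},
  {"hand": 1,"travel": [0,0,0],"yaw": 0},
])

```text
t: 16.2
tcp_pos: [0.5922, 0.1287, 0.141]
tool_rot: [0.76, 0.65, -0.0, -0.0]
force: [-3.8, 3.3, 5.1]
finger_gap: 0.651
```

```bash
python3 w.py; python3 - <<'E'
from station import manip
import cv2
d=manip.snapshot('scene'); cv2.imwrite("pics/scene12f.png",d["pixels"]); cv2.imwrite("pics/scene12.png",cv2.resize(d["pixels"][210:310,270:340],None,fx=8,fy=6,interpolation=cv2.INTER_CUBIC)); cv2.imwrite("pics/scene12.png",cv2.resize(d["pixels"][230:310,270:350],None,fx=7,fy=7,interpolation=cv2.INTER_CUBIC))
E
```

```text
t 16.2 st mm [  1.  46. 141.] toolY ang rel st y deg -90.0 tilt 0.03 gap 0.651
F st [-4.27  2.67  5.14] q [0.03 0.61 1.56 0.   0.96 0.18]
```

View pics/scene12.png

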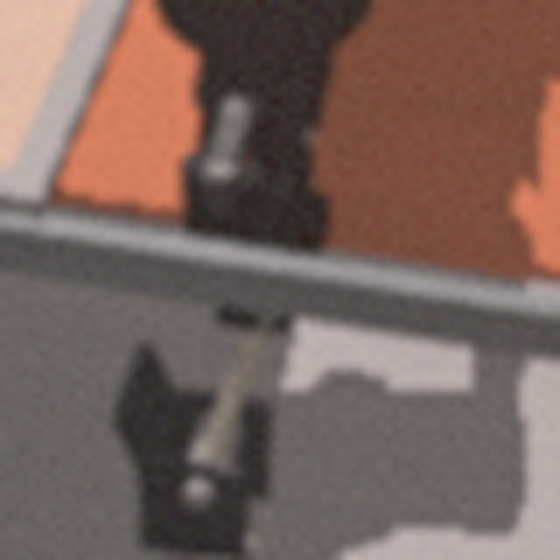

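```bash
cat > ov.py <<'E'
from h import *
import sys
p=np.load('p.npy')
f,out=sys.argv[1:3]; angs=[float(a) for a in sys.argv[3:]]
im=cv2.imread(f); x0,y0,w,h,k=285,262,50,45,7
ims=[]
for a in [None]+angs:
    b=cv2.resize(im[y0:y0+h,x0:x0+w],None,fx=k,fy=k,interpolation=cv2.INTER_CUBIC)
    if a is not None:
        A=np.radians(a); e=np.array([0,np.cos(A),np.sin(A)]); n=np.array([0,-np.sin(A),np.cos(A)]); o=np.array([0,.025,.045])
        Q=[]
        for r in (.015,.1):
            for sx,sn in((-1,-1),(-1,1),(1,1),(1,-1)): Q.append(o+e*r+n*.004*sn+np.array([.012*sx,0,0]))
        hull=cv2.convexHull((((proj('scene',st(p,Q))-[x0,y0]+.5)*k)-.5).astype(np.int32)); cv2.polylines(b,[hull],True,(0,255,0),1); cv2.putText(b,str(a),(5,20),0,.6,(0,0,255),1)
    ims.append(b)
while len(ims)%2: ims.append(ims[-1])
m=len(ims)//2
cv2.imwrite(out,np.vstack([np.hstack(ims[:m]),np.hstack(ims[m:])]) if m<=2 else cv2.resize(np.vstack([np.hstack(ims[:m]),np.hstack(ims[m:])]),(800,480)))
E
python3 ov.py pics/scene12f.png pics/ov12.png 76 80 84
```

```text
(no output)
```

View pics/ov12.png

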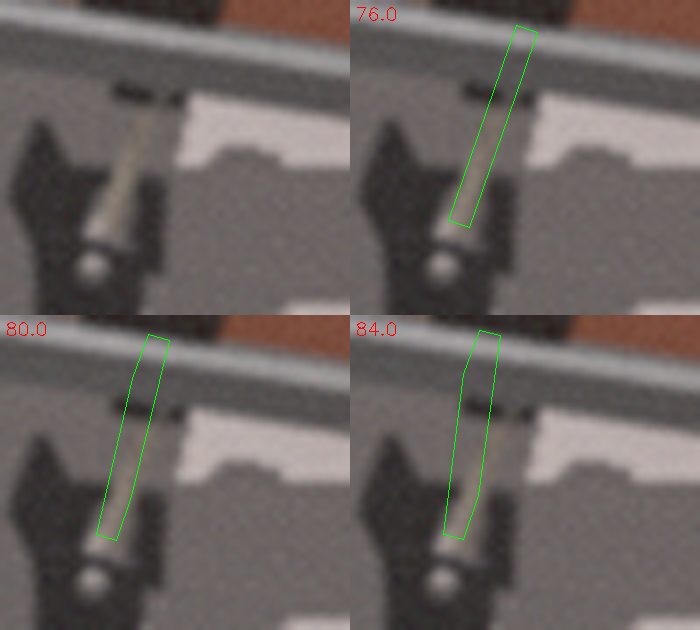

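```bash
cat > arc.py <<'E'
import sys
from math import *
R,a0,a1,n=map(float,sys.argv[1:5]); n=int(n)
# smooth profile
pr=(R*cos(radians(a0)),R*sin(radians(a0))); cy=cz=0
for i in range(1,n+1):
    s=i/n; 
    a=radians(a0+(a1-a0)*s); y,z=R*cos(a),R*sin(a)
    dy=round(y-pr[0]-cy,1); dz=round(z-pr[1]-cz,1); cy+=dy; cz+=dz
    print('{"hand": 1, "travel": [%g, 0, %g], "yaw": 0},'%(dy,-dz))
print(cy,cz)
E
python3 arc.py 119.2 80.4 42 10;python3 arc.py 119.2 42 3 10
```

```text
{"hand": 1, "travel": [7.8, 0, 1.6], "yaw": 0},
{"hand": 1, "travel": [7.7, 0, 2.1], "yaw": 0},
{"hand": 1, "travel": [7.6, 0, 2.6], "yaw": 0},
{"hand": 1, "travel": [7.3, 0, 3.2], "yaw": 0},
{"hand": 1, "travel": [7.1, 0, 3.6], "yaw": 0},
{"hand": 1, "travel": [6.9, 0, 4.1], "yaw": 0},
{"hand": 1, "travel": [6.6, 0, 4.5], "yaw": 0},
{"hand": 1, "travel": [6.3, 0, 4.9], "yaw": 0},
{"hand": 1, "travel": [5.9, 0, 5.4], "yaw": 0},
{"hand": 1, "travel": [5.5, 0, 5.8], "yaw": 0},
68.69999999999999 -37.8
{"hand": 1, "travel": [5.2, 0, 6.2], "yaw": 0},
{"hand": 1, "travel": [4.8, 0, 6.6], "yaw": 0},
{"hand": 1, "travel": [4.3, 0, 6.8], "yaw": 0},
{"hand": 1, "travel": [3.9, 0, 7.2], "yaw": 0},
{"hand": 1, "travel": [3.3, 0, 7.3], "yaw": 0},
{"hand": 1, "travel": [2.9, 0, 7.6], "yaw": 0},
{"hand": 1, "travel": [2.3, 0, 7.8], "yaw": 0},
{"hand": 1, "travel": [1.8, 0, 7.9], "yaw": 0},
{"hand": 1, "travel": [1.3, 0, 8], "yaw": 0},
{"hand": 1, "travel": [0.7, 0, 8.1], "yaw": 0},
30.5 -73.5
```

The bar reads about 77.5° in the picture (the 76° and 80° overlays bracket it), although the tool sits at y 46. So the head has been pivoting about the pad centre. The gripper body would meet the cover edge before the rest reached its holding zone. I'll lower it gently to folded and regrip with the pads lower on the head, which leaves the body farther from the edge at the top.

>>> servo_tool([
  {"hand": 1,"travel": [3.9,0,0.7],"yaw": 0},
  {"hand": 1,"travel": [3.9,0,0.9],"yaw": 0},
  {"hand": 1,"travel": [7.7,0,2.1],"yaw": 0},
  {"hand": 1,"travel": [7.6,0,2.6],"yaw": 0},
  {"hand": 1,"travel": [7.3,0,3.2],"yaw": 0},
  {"hand": 1,"travel": [7.1,0,3.6],"yaw": 0},
  {"hand": 1,"travel": [6.9,0,4.1],"yaw": 0},
  {"hand": 1,"travel": [6.6,0,4.5],"yaw": 0},
  {"hand": 1,"travel": [6.3,0,4.9],"yaw": 0},
  {"hand": 1,"travel": [5.9,0,5.4],"yaw": 0},
  {"hand": 1,"travel": [5.5,0,5.8],"yaw": 0},
  {"hand": 1,"travel": [0,0,0],"yaw": 0},
  {"hand": 1,"travel": [0,0,0],"yaw": 0},
])

```text
t: 17.55
tcp_pos: [0.6031, 0.1966, 0.1019]
tool_rot: [0.76, 0.65, -0.0, -0.0]
force: [-0.7, -0.9, -3.4]
finger_gap: 0.652
```

```bash
python3 w.py
```

```text
t 17.55 st mm [  1.2 114.8 101.9] toolY ang rel st y deg -89.98 tilt 0.04 gap 0.652
F st [-0.5  -1.02 -3.36] q [0.14 0.7  1.51 0.   0.93 0.29]
```

>>> servo_tool([
  {"hand": 1,"travel": [2.6,0,3.1],"yaw": 0},
  {"hand": 1,"travel": [2.6,0,3.1],"yaw": 0},
  {"hand": 1,"travel": [4.8,0,6.6],"yaw": 0},
  {"hand": 1,"travel": [4.3,0,6.8],"yaw": 0},
  {"hand": 1,"travel": [3.9,0,7.2],"yaw": 0},
  {"hand": 1,"travel": [3.3,0,7.3],"yaw": 0},
  {"hand": 1,"travel": [2.9,0,7.6],"yaw": 0},
  {"hand": 1,"travel": [2.3,0,7.8],"yaw": 0},
  {"hand": 1,"travel": [1.8,0,7.9],"yaw": 0},
  {"hand": 1,"travel": [1.3,0,7],"yaw": 0},
  {"hand": 1,"travel": [0.4,0,4],"yaw": 0},
  {"hand": 1,"travel": [0.3,0,3],"yaw": 0},
  {"hand": 1,"travel": [0,0,0],"yaw": 0},
  {"hand": 1,"travel": [0,0,0],"yaw": 0},
])

```text
t: 18.95
tcp_pos: [0.6079, 0.2266, 0.0325]
tool_rot: [0.76, 0.65, 0.0, -0.0]
force: [-4.3, -0.6, 6.1]
finger_gap: 0.647
```

```bash
python3 w.py;  python3 - <<'E'
from station import manip
import cv2
d=manip.snapshot('scene'); cv2.imwrite("pics/scene13.png",cv2.resize(d["pixels"][230:340,270:400],None,fx=6,fy=5,interpolation=cv2.INTER_CUBIC))
E
```

```text
t 18.95 st mm [  1.4 145.2  32.5] toolY ang rel st y deg -89.99 tilt 0.02 gap 0.647
F st [-4.16 -1.24  6.09] q [0.18 0.81 1.5  0.   0.83 0.34]
```

View pics/scene13.png

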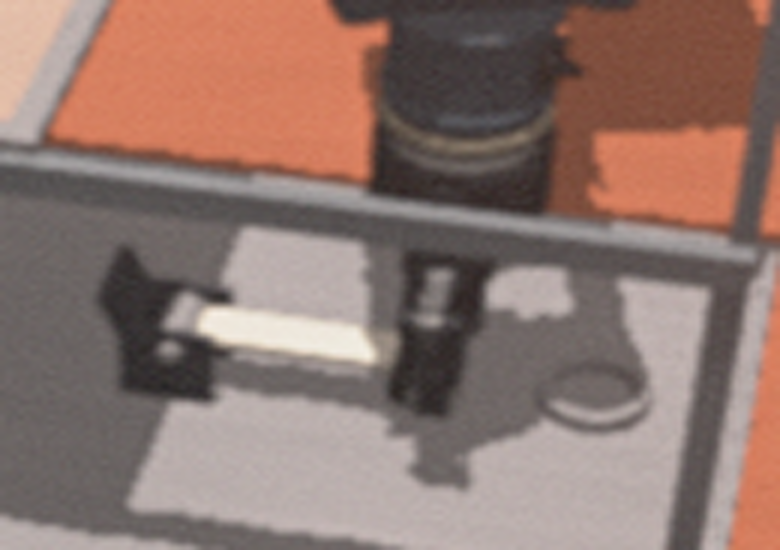

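The rest is folded again: its bar is flat from (200,325) to (380,350) with the head in the pads. Opening, then moving 8 mm towards the hinge and 20 mm down.

>>> servo_tool([
  {"hand": 0.2,"travel": [0,0,0],"yaw": 0},
  {"hand": 0,"travel": [0,0,0],"yaw": 0},
  {"hand": 0,"travel": [0,0,0],"yaw": 0},
  {"hand": 0,"travel": [0,0,0],"yaw": 0},
  {"hand": 0,"travel": [-3,0,0],"yaw": 0},
  {"hand": 0,"travel": [-3,0,5],"yaw": 0},
  {"hand": 0,"travel": [-2,0,8],"yaw": 0},
  {"hand": 0,"travel": [0,0,4],"yaw": 0},
  {"hand": 0,"travel": [0,0,0],"yaw": 0},
  {"hand": 0,"travel": [0,0,0],"yaw": 0},
])

```text
t: 20.0
tcp_pos: [0.6065, 0.2185, 0.0138]
tool_rot: [0.76, 0.65, -0.0, -0.0]
force: [-0.4, -0.3, 0.4]
finger_gap: 1.002
```

```bash
python3 w.py;  python3 - <<'E'
from station import manip
import cv2
d=manip.snapshot('scene'); cv2.imwrite("pics/scene14.png",cv2.resize(d["pixels"][230:340,270:400],None,fx=6,fy=5,interpolation=cv2.INTER_CUBIC))
E
```

```text
t 20.0 st mm [  1.2 137.   13.8] toolY ang rel st y deg -89.99 tilt 0.03 gap 1.002
F st [-0.39 -0.39  0.42] q [0.17 0.84 1.51 0.   0.79 0.33]
```

View pics/scene14.png

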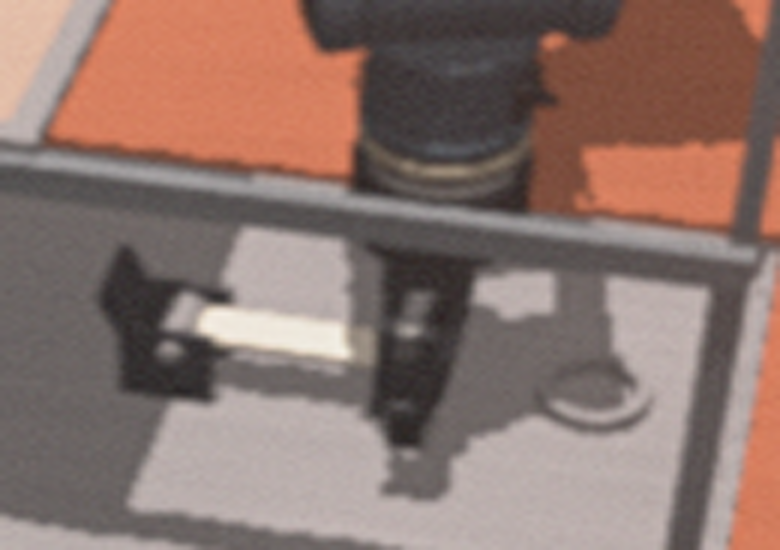

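>>> servo_tool([
  {"hand": 0,"travel": [0,0,1],"yaw": 0},
  {"hand": 1,"travel": [0,0,0],"yaw": 0},
  {"hand": 1,"travel": [0,0,0],"yaw": 0},
  {"hand": 1,"travel": [0,0,0],"yaw": 0},
  {"hand": 1,"travel": [0,0,0],"yaw": 0},
  {"hand": 1,"travel": [0,0,0],"yaw": 0},
  {"hand": 1,"travel": [0,0,0],"yaw": 0},
], newtons=25)

```text
t: 20.75
tcp_pos: [0.6067, 0.2186, 0.0135]
tool_rot: [0.76, 0.65, 0.0, -0.0]
force: [-1.1, 0.5, 2.7]
finger_gap: 0.648
```

```bash
python3 w.py; python3 arc.py 112.5 -5.45 40 12; python3 arc.py 112.5 40 76 10
```

```text
t 20.75 st mm [  1.3 137.1  13.5] toolY ang rel st y deg -89.99 tilt 0.01 gap 0.648
F st [-1.14  0.37  2.66] q [0.17 0.84 1.51 0.   0.79 0.33]
{"hand": 1, "travel": [0.5, 0, -7.4], "yaw": 0},
{"hand": 1, "travel": [-0.1, 0, -7.5], "yaw": 0},
{"hand": 1, "travel": [-0.5, 0, -7.4], "yaw": 0},
{"hand": 1, "travel": [-1, 0, -7.3], "yaw": 0},
{"hand": 1, "travel": [-1.5, 0, -7.3], "yaw": 0},
{"hand": 1, "travel": [-2, 0, -7.2], "yaw": 0},
{"hand": 1, "travel": [-2.4, 0, -7], "yaw": 0},
{"hand": 1, "travel": [-2.9, 0, -6.9], "yaw": 0},
{"hand": 1, "travel": [-3.4, 0, -6.6], "yaw": 0},
{"hand": 1, "travel": [-3.7, 0, -6.4], "yaw": 0},
{"hand": 1, "travel": [-4.2, 0, -6.1], "yaw": 0},
{"hand": 1, "travel": [-4.6, 0, -5.9], "yaw": 0},
-25.799999999999997 83.0
{"hand": 1, "travel": [-4.7, 0, -5.3], "yaw": 0},
{"hand": 1, "travel": [-5, 0, -4.9], "yaw": 0},
{"hand": 1, "travel": [-5.4, 0, -4.7], "yaw": 0},
{"hand": 1, "travel": [-5.6, 0, -4.3], "yaw": 0},
{"hand": 1, "travel": [-5.9, 0, -3.9], "yaw": 0},
{"hand": 1, "travel": [-6.1, 0, -3.5], "yaw": 0},
{"hand": 1, "travel": [-6.3, 0, -3.2], "yaw": 0},
{"hand": 1, "travel": [-6.5, 0, -2.8], "yaw": 0},
{"hand": 1, "travel": [-6.7, 0, -2.3], "yaw": 0},
{"hand": 1, "travel": [-6.8, 0, -1.9], "yaw": 0},
-59.0 36.79999999999999
```

>>> servo_tool([
  {"hand": 1,"travel": [0.2,0,-3.7],"yaw": 0},
  {"hand": 1,"travel": [0.2,0,-3.7],"yaw": 0},
  {"hand": 1,"travel": [-0.1,0,-7.5],"yaw": 0},
  {"hand": 1,"travel": [-0.5,0,-7.4],"yaw": 0},
  {"hand": 1,"travel": [-1,0,-7.3],"yaw": 0},
  {"hand": 1,"travel": [-1.5,0,-7.3],"yaw": 0},
  {"hand": 1,"travel": [-2,0,-7.2],"yaw": 0},
  {"hand": 1,"travel": [-2.4,0,-7],"yaw": 0},
  {"hand": 1,"travel": [-2.9,0,-6.9],"yaw": 0},
  {"hand": 1,"travel": [-3.4,0,-6.6],"yaw": 0},
  {"hand": 1,"travel": [-3.7,0,-6.4],"yaw": 0},
  {"hand": 1,"travel": [-4.2,0,-6.1],"yaw": 0},
  {"hand": 1,"travel": [-4.6,0,-5.9],"yaw": 0},
  {"hand": 1,"travel": [0,0,0],"yaw": 0},
  {"hand": 1,"travel": [0,0,0],"yaw": 0},
])

```text
t: 22.25
tcp_pos: [0.6022, 0.1915, 0.0964]
tool_rot: [0.76, 0.65, -0.001, 0.001]
force: [1.8, -4.1, -6.6]
finger_gap: 0.651
```

```bash
python3 w.py;  python3 - <<'E'
from station import manip
import cv2
d=manip.snapshot('scene'); cv2.imwrite("pics/scene15f.png",d["pixels"])
E
python3 ov.py pics/scene15f.png pics/ov15.png 38 42 46
```

```text
t 22.25 st mm [  1.2 109.6  96.4] toolY ang rel st y deg -89.98 tilt 0.12 gap 0.651
F st [ 2.4  -3.73 -6.58] q [ 0.13  0.71  1.52 -0.    0.92  0.29]
```

View pics/ov15.png

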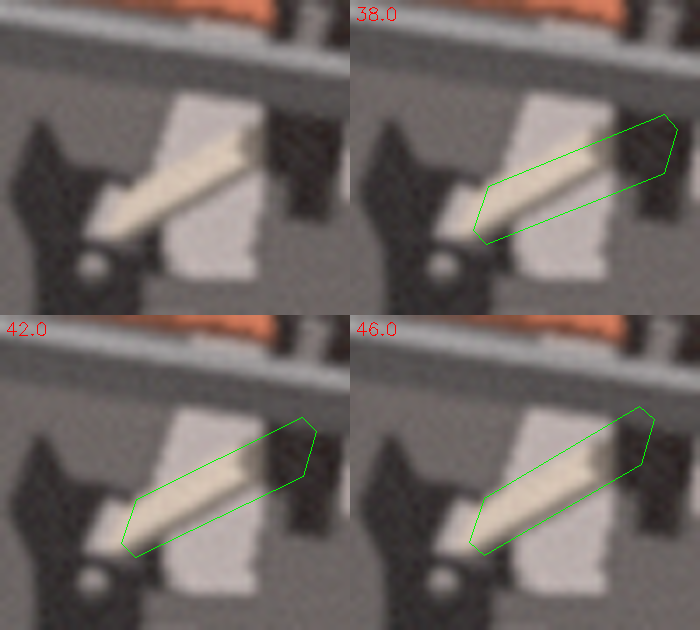

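The bar matches the 46° overlay, as the pivot model predicted. Continuing.

>>> servo_tool([
  {"hand": 1,"travel": [-2.3,0,-2.7],"yaw": 0},
  {"hand": 1,"travel": [-2.4,0,-2.6],"yaw": 0},
  {"hand": 1,"travel": [-5,0,-4.9],"yaw": 0},
  {"hand": 1,"travel": [-5.4,0,-4.7],"yaw": 0},
  {"hand": 1,"travel": [-5.6,0,-4.3],"yaw": 0},
  {"hand": 1,"travel": [-5.9,0,-3.9],"yaw": 0},
  {"hand": 1,"travel": [-6.1,0,-3.5],"yaw": 0},
  {"hand": 1,"travel": [-6.3,0,-3.2],"yaw": 0},
  {"hand": 1,"travel": [-6.5,0,-2.8],"yaw": 0},
  {"hand": 1,"travel": [-6.7,0,-2.3],"yaw": 0},
  {"hand": 1,"travel": [-3.4,0,-1],"yaw": 0},
  {"hand": 1,"travel": [-3.4,0,-0.9],"yaw": 0},
  {"hand": 1,"travel": [0,0,0],"yaw": 0},
  {"hand": 1,"travel": [0,0,0],"yaw": 0},
])

```text
t: 23.7
tcp_pos: [0.5931, 0.1349, 0.1335]
tool_rot: [0.76, 0.65, -0.0, -0.0]
force: [-0.5, 0.4, -5.4]
finger_gap: 0.651
```

```bash
python3 w.py;  python3 - <<'E'
from station import manip
import cv2
d=manip.snapshot('scene'); cv2.imwrite("pics/scene16f.png",d["pixels"])
E
python3 ov.py pics/scene16f.png pics/ov16.png 78 82 86
```

```text
t 23.7 st mm [  1.   52.3 133.5] toolY ang rel st y deg -89.99 tilt 0.03 gap 0.651
F st [-0.6   0.36 -5.38] q [0.04 0.63 1.56 0.   0.95 0.2 ]
```

View pics/ov16.png

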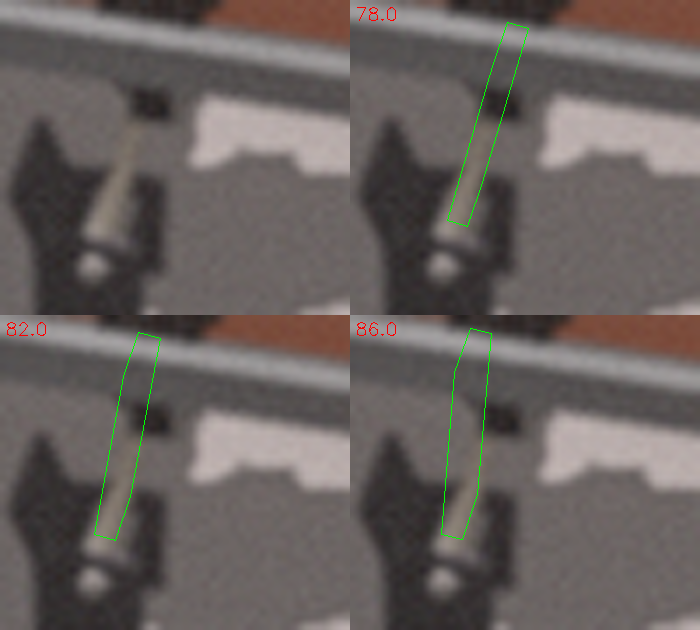

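>>> servo_tool([
  {"hand": 1,"travel": [-2.5,0,-0.3],"yaw": 0},
  {"hand": 1,"travel": [-2.5,0,-0.3],"yaw": 0},
  {"hand": 1,"travel": [-2.5,0,-0.3],"yaw": 0},
  {"hand": 1,"travel": [0,0,0],"yaw": 0},
  {"hand": 1,"travel": [0,0,0],"yaw": 0},
])

```text
t: 24.25
tcp_pos: [0.592, 0.1275, 0.1349]
tool_rot: [0.76, 0.65, 0.0, -0.0]
force: [-3.1, 3.5, 2.5]
finger_gap: 0.651
```

```bash
python3 w.py;  python3 - <<'E'
from station import manip
import cv2
d=manip.snapshot('scene'); cv2.imwrite("pics/scene17f.png",d["pixels"])
E
python3 ov.py pics/scene17f.png pics/ov17.png 80 83 86
```

```text
t 24.25 st mm [  1.   44.8 134.9] toolY ang rel st y deg -89.98 tilt 0.03 gap 0.651
F st [-3.63  3.01  2.48] q [0.03 0.62 1.57 0.   0.95 0.18]
```

View pics/ov17.png

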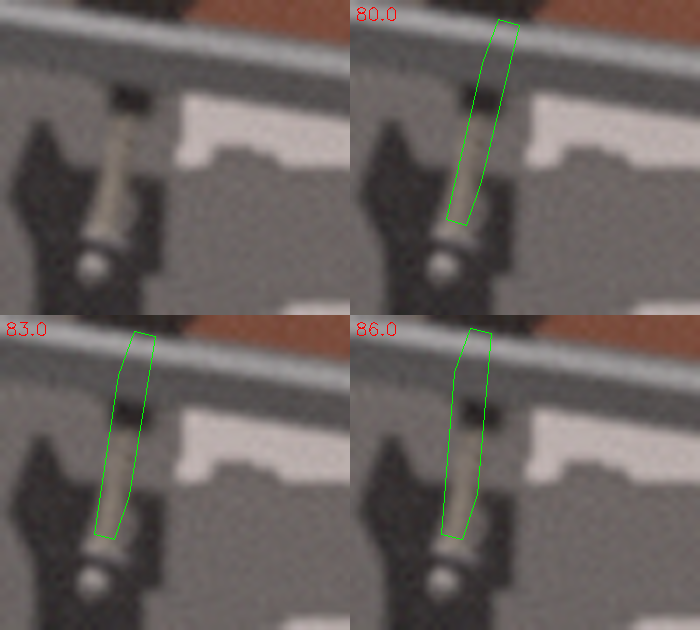

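>>> servo_tool([
  {"hand": 1,"travel": [-1,0,-0.2],"yaw": 0},
  {"hand": 1,"travel": [-0.5,0,0],"yaw": 0},
  {"hand": 1,"travel": [0,0,0],"yaw": 0},
])

```text
t: 24.6
tcp_pos: [0.5918, 0.1264, 0.135]
tool_rot: [0.76, 0.65, 0.0, -0.0]
force: [-3.2, 3.5, 3.8]
finger_gap: 0.651
```

```bash
python3 w.py;  python3 - <<'E'
from station import manip
import cv2
d=manip.snapshot('scene'); cv2.imwrite("pics/scene18f.png",d["pixels"]);cv2.imwrite("pics/scene18.png",cv2.resize(d["pixels"][180:340,240:400],None,fx=3.7,fy=3.7,interpolation=cv2.INTER_CUBIC))
E

```

```text
t 24.6 st mm [  1.   43.7 135. ] toolY ang rel st y deg -89.99 tilt 0.06 gap 0.651
F st [-3.75  2.98  3.76] q [0.03 0.62 1.57 0.   0.95 0.18]
```

View pics/scene18.png

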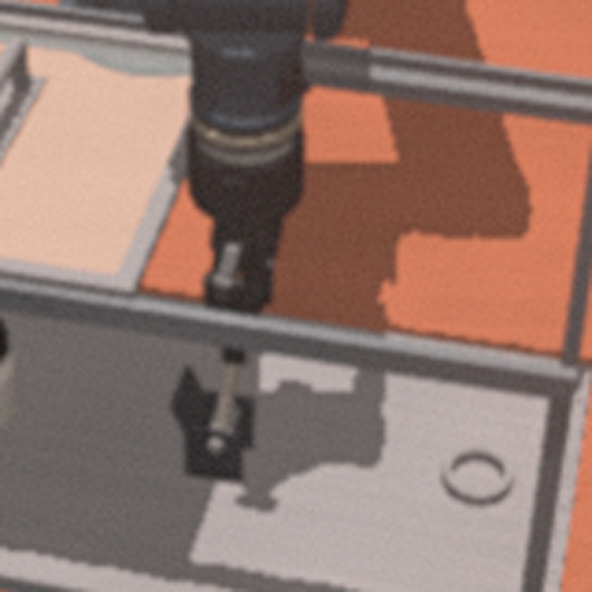

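The rest is near upright, around 85°, with the bar from (215,437) to (235,355). I'll open slightly and check that it holds.

>>> servo_tool([
  {"hand": 0.28,"travel": [0,0,0],"yaw": 0},
  {"hand": 0.26,"travel": [0,0,0],"yaw": 0},
])

```text
t: 24.85
tcp_pos: [0.5927, 0.126, 0.1349]
tool_rot: [0.759, 0.651, 0.001, 0.001]
force: [-2.0, 6.5, 0.0]
finger_gap: 0.741
```

```bash
python3 w.py;  python3 - <<'E'
from station import manip
import cv2
d=manip.snapshot('scene'); cv2.imwrite("pics/scene19f.png",d["pixels"])
E
python3 ov.py pics/scene19f.png pics/ov19.png 80 83 86
```

```text
t 24.85 st mm [  1.9  43.4 134.9] toolY ang rel st y deg -89.91 tilt 0.13 gap 0.741
F st [-2.98  6.15  0.04] q [ 0.03  0.62  1.57 -0.    0.95  0.18]
```

View pics/ov19.png

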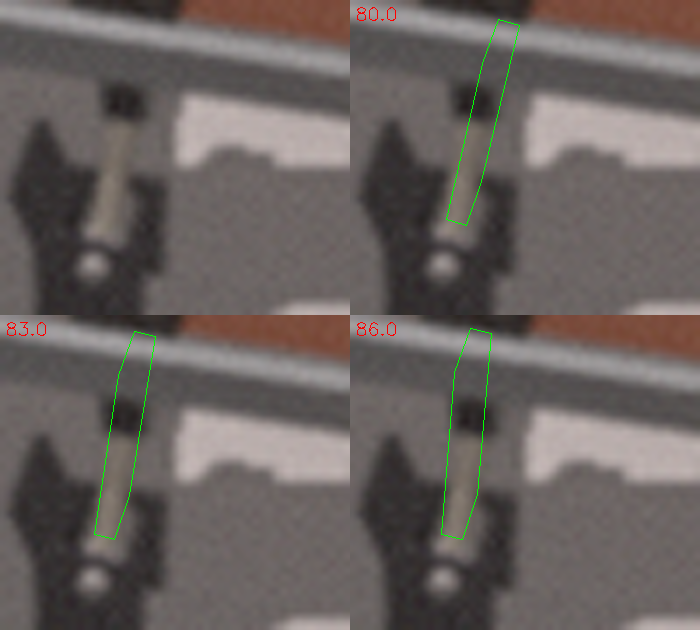

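>>> servo_tool([
  {"hand": 0.26,"travel": [0.5,0,0],"yaw": 0},
  {"hand": 0.26,"travel": [0.5,0,0],"yaw": 0},
])

```text
t: 25.1
tcp_pos: [0.5934, 0.126, 0.1348]
tool_rot: [0.759, 0.651, 0.0, 0.001]
force: [-0.1, -0.6, -0.1]
finger_gap: 0.743
```

```bash
python3 w.py;  python3 - <<'E'
from station import manip
import cv2
d=manip.snapshot('scene'); cv2.imwrite("pics/scene20f.png",d["pixels"])
E
python3 ov.py pics/scene20f.png pics/ov20.png 80 83 86
```

```text
t 25.1 st mm [  2.6  43.5 134.8] toolY ang rel st y deg -89.93 tilt 0.18 gap 0.743
F st [ 0.04 -0.6  -0.08] q [ 0.03  0.62  1.57 -0.    0.95  0.18]
```

View pics/ov20.png

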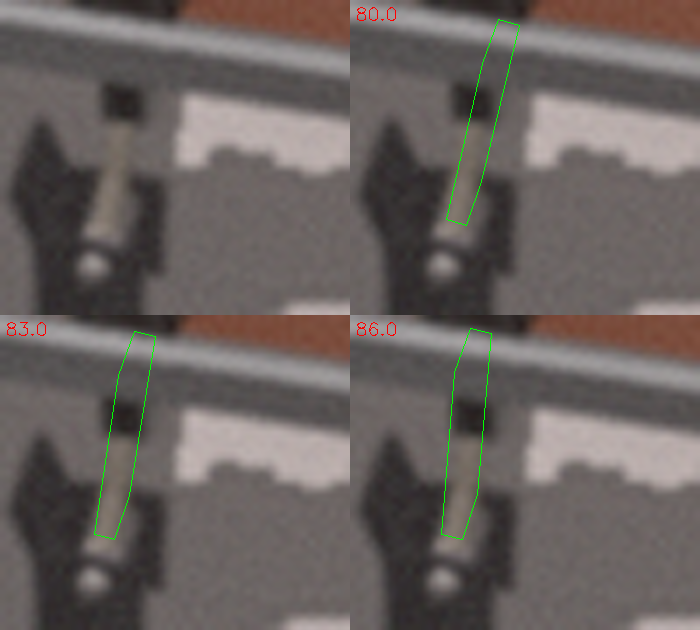

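The rest holds at about 85° with zero force. I'll open fully and back out towards +y.

>>> servo_tool([
  {"hand": 0.1,"travel": [0,-0.7,0],"yaw": 0},
  {"hand": 0,"travel": [0,-0.7,0],"yaw": 0},
  {"hand": 0,"travel": [0,0,0],"yaw": 0},
  {"hand": 0,"travel": [2,0,0],"yaw": 0},
  {"hand": 0,"travel": [4,0,0],"yaw": 0},
  {"hand": 0,"travel": [8,0,0],"yaw": 0},
  {"hand": 0,"travel": [12,0,0],"yaw": 0},
  {"hand": 0,"travel": [15,0,0],"yaw": 0},
  {"hand": 0,"travel": [20,0,0],"yaw": 0},
  {"hand": 0,"travel": [20,0,0],"yaw": 0},
  {"hand": 0,"travel": [15,0,0],"yaw": 0},
  {"hand": 0,"travel": [0,0,0],"yaw": 0},
])

```text
t: 26.35
tcp_pos: [0.6058, 0.2246, 0.1341]
tool_rot: [0.759, 0.651, 0.001, 0.0]
force: [-1.0, -0.3, 0.8]
finger_gap: 0.998
```

```bash
python3 w.py;  python3 - <<'E'
from station import manip
import cv2
d=manip.snapshot('scene'); cv2.imwrite("pics/scene21f.png",d["pixels"]);cv2.imwrite("pics/scene21.png",cv2.resize(d["pixels"][150:340,230:420],None,fx=3.1,fy=3.1,interpolation=cv2.INTER_CUBIC))
E

```

```text
t 26.35 st mm [ -0.4 142.9 134.1] toolY ang rel st y deg -89.8 tilt 0.06 gap 0.998
F st [-0.9  -0.42  0.8 ] q [0.18 0.67 1.46 0.   1.01 0.33]
```

View pics/scene21.png

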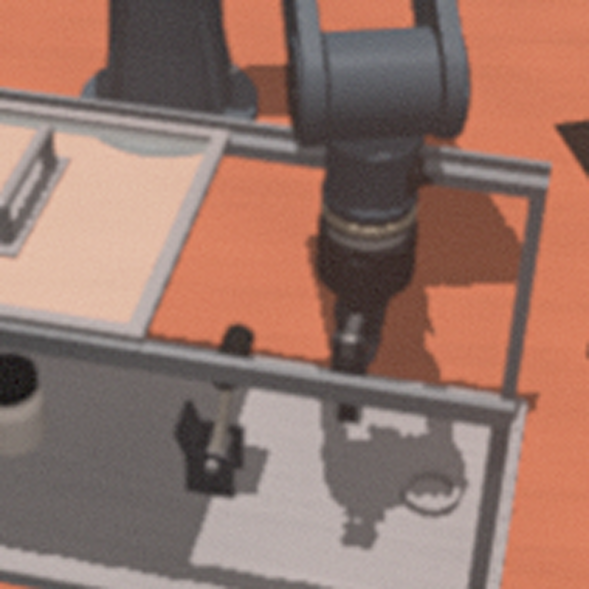

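The rest stands on its own, with its head at (237,340), clear of the fingers. I'll turn the jaws back along the station's y so the back of one open finger can push it over while the body stays clear of the roof edge.

>>> servo_tool([
  {"hand": 0,"travel": [10,0,0],"yaw": 0},
  {"hand": 0,"travel": [12,0,0],"yaw": 0},
  {"hand": 0,"travel": [0,0,0],"yaw": -8.2},
  {"hand": 0,"travel": [0,0,0],"yaw": -8.2},
  {"hand": 0,"travel": [0,0,0],"yaw": -8.2},
  {"hand": 0,"travel": [0,0,0],"yaw": -8.2},
  {"hand": 0,"travel": [0,0,0],"yaw": -8.2},
  {"hand": 0,"travel": [0,0,0],"yaw": -8.2},
  {"hand": 0,"travel": [0,0,0],"yaw": -8.2},
  {"hand": 0,"travel": [0,0,0],"yaw": -8.2},
  {"hand": 0,"travel": [0,0,0],"yaw": -8.2},
  {"hand": 0,"travel": [0,0,0],"yaw": -8.2},
  {"hand": 0,"travel": [0,0,0],"yaw": -8.2},
  {"hand": 0,"travel": [0,0,0],"yaw": 0},
  {"hand": 0,"travel": [0,0,0],"yaw": 0},
])

```text
t: 27.9
tcp_pos: [0.6092, 0.2437, 0.1341]
tool_rot: [0.077, 0.997, 0.0, 0.0]
force: [0.5, 0.4, 0.4]
finger_gap: 1.001
```

```bash
python3 w.py;  python3 - <<'E'
from station import manip
import cv2
d=manip.snapshot('scene'); cv2.imwrite("pics/scene22f.png",d["pixels"]);cv2.imwrite("pics/scene22.png",cv2.resize(d["pixels"][150:340,230:420],None,fx=3.1,fy=3.1,interpolation=cv2.INTER_CUBIC))
E
python3 - <<'E'
import sys; sys.path.insert(0,'.')
from h import *
p=np.load('p.npy'); s=manip.sense(); T=ist(p,s['tcp_pos'])
for dz in (.013,.05,.08,.11,.14):
    print(dz,[((proj('scene',st(p,[0,T[1]+dy,T[2]+dz]))[0]-[230,150])*3.1).round(0).tolist() for dy in(-.08,-.057,0,.057,.08)])
E
```

```text
t 27.9 st mm [  0.  162.3 134.1] toolY ang rel st y deg 0.03 tilt 0.01 gap 1.001
F st [0.42 0.44 0.43] q [ 0.21  0.68  1.43  0.    1.03 -1.21]
0.013 [[284.0, 370.0], [312.0, 374.0], [381.0, 385.0], [451.0, 396.0], [480.0, 401.0]]
0.05 [[285.0, 336.0], [313.0, 340.0], [384.0, 351.0], [455.0, 362.0], [484.0, 367.0]]
0.08 [[285.0, 308.0], [314.0, 312.0], [386.0, 323.0], [458.0, 334.0], [488.0, 338.0]]
0.11 [[286.0, 278.0], [315.0, 283.0], [388.0, 294.0], [462.0, 305.0], [492.0, 309.0]]
0.14 [[287.0, 248.0], [316.0, 252.0], [390.0, 263.0], [465.0, 274.0], [496.0, 279.0]]
```

View pics/scene22.png

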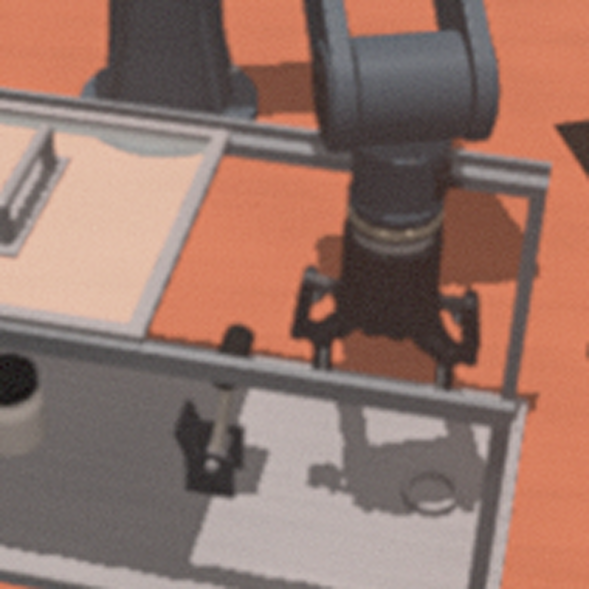

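The knuckle reaches about 73 mm from the tool axis, at heights TCP +50 to +120 mm. At TCP z = 85 mm its flat covers the head. Lowering and approaching.

>>> servo_tool([
  {"hand": 0,"travel": [0,0,10],"yaw": 0},
  {"hand": 0,"travel": [0,0,20],"yaw": 0},
  {"hand": 0,"travel": [0,0,14],"yaw": 0},
  {"hand": 0,"travel": [0,-5,5],"yaw": 0},
  {"hand": 0,"travel": [0,-8,0],"yaw": 0},
  {"hand": 0,"travel": [0,-8,0],"yaw": 0},
  {"hand": 0,"travel": [0,-6,0],"yaw": 0},
  {"hand": 0,"travel": [0,-4,0],"yaw": 0},
  {"hand": 0,"travel": [0,-4,0],"yaw": 0},
  {"hand": 0,"travel": [0,-3,0],"yaw": 0},
  {"hand": 0,"travel": [0,-2,0],"yaw": 0},
  {"hand": 0,"travel": [0,-2,0],"yaw": 0},
  {"hand": 0,"travel": [0,-2,0],"yaw": 0},
])

```text
t: 29.25
tcp_pos: [0.6025, 0.2001, 0.0851]
tool_rot: [0.076, 0.997, 0.0, 0.0]
force: [-0.3, 0.3, -0.2]
finger_gap: 0.997
```

```bash
python3 w.py;  python3 - <<'E'
from station import manip
import cv2
d=manip.snapshot('scene'); cv2.imwrite("pics/scene23f.png",d["pixels"]);cv2.imwrite("pics/scene23.png",cv2.resize(d["pixels"][150:340,230:420],None,fx=3.1,fy=3.1,interpolation=cv2.INTER_CUBIC))
E
```

```text
t 29.25 st mm [1.000e-01 1.181e+02 8.510e+01] toolY ang rel st y deg 0.23 tilt 0.01 gap 0.997
F st [-0.37  0.23 -0.16] q [ 0.14  0.72  1.52  0.    0.9  -1.27]
```

View pics/scene23.png

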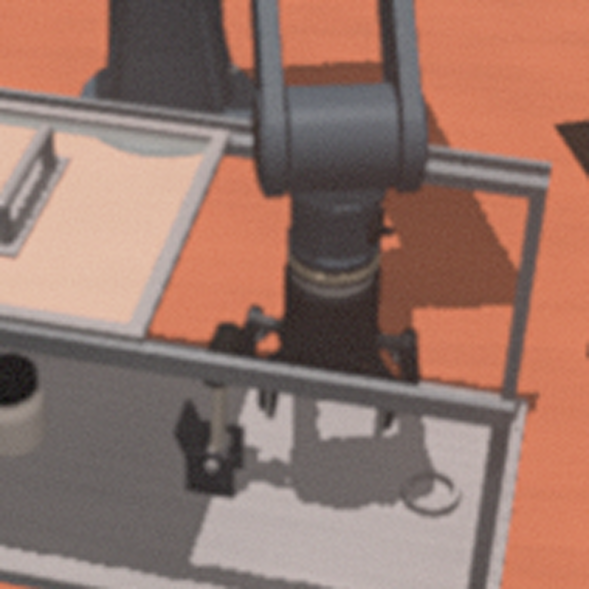

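>>> servo_tool([
  {"hand": 0,"travel": [0,-2,0],"yaw": 0},
  {"hand": 0,"travel": [0,-2,0],"yaw": 0},
  {"hand": 0,"travel": [0,-2,0],"yaw": 0},
  {"hand": 0,"travel": [0,-2,0],"yaw": 0},
  {"hand": 0,"travel": [0,-2,0],"yaw": 0},
  {"hand": 0,"travel": [0,-2,0],"yaw": 0},
  {"hand": 0,"travel": [0,0,0],"yaw": 0},
])

```text
t: 30.0
tcp_pos: [0.6006, 0.1879, 0.0851]
tool_rot: [0.076, 0.997, -0.0, -0.0]
force: [0.8, -0.1, 0.1]
finger_gap: 1.0
```

```bash
python3 w.py;  python3 - <<'E'
from station import manip
import cv2
d=manip.snapshot('scene'); cv2.imwrite("pics/scene24f.png",d["pixels"])
E
python3 ov.py pics/scene24f.png pics/ov24.png 88 92 96
```

```text
t 30.0 st mm [1.000e-01 1.058e+02 8.510e+01] toolY ang rel st y deg 0.2 tilt 0.01 gap 1.0
F st [0.85 0.01 0.13] q [ 0.13  0.72  1.53 -0.    0.89 -1.29]
```

View pics/ov24.png

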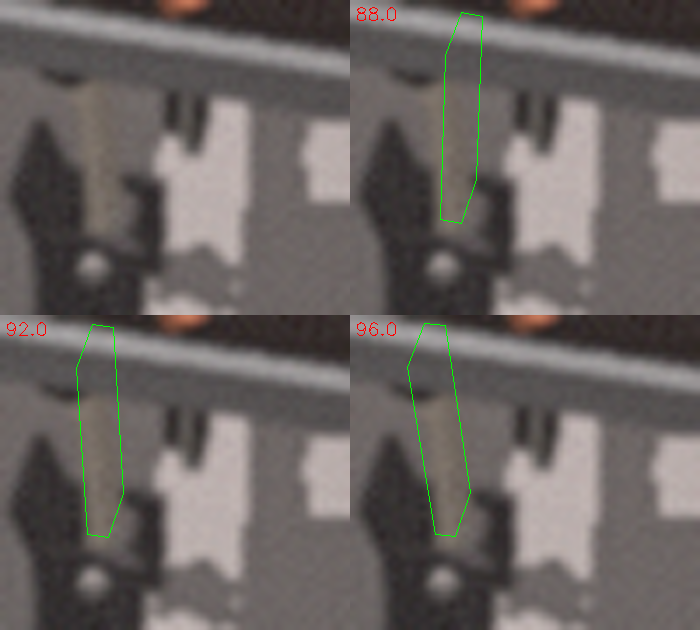

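The rest is now just past upright, at about 91°. Continuing slowly.

>>> servo_tool([
  {"hand": 0,"travel": [0,-2,0],"yaw": 0},
  {"hand": 0,"travel": [0,-2,0],"yaw": 0},
  {"hand": 0,"travel": [0,-2,0],"yaw": 0},
  {"hand": 0,"travel": [0,-2,0],"yaw": 0},
  {"hand": 0,"travel": [0,-2,0],"yaw": 0},
  {"hand": 0,"travel": [0,-2,0],"yaw": 0},
  {"hand": 0,"travel": [0,-2,0],"yaw": 0},
  {"hand": 0,"travel": [0,-2,0],"yaw": 0},
  {"hand": 0,"travel": [0,0,0],"yaw": 0},
])

```text
t: 30.95
tcp_pos: [0.5982, 0.1721, 0.0851]
tool_rot: [0.076, 0.997, -0.0, -0.0]
force: [0.6, 0.3, 0.5]
finger_gap: 0.999
```

```bash
python3 w.py;  python3 - <<'E'
from station import manip
import cv2
d=manip.snapshot('scene'); cv2.imwrite("pics/scene25f.png",d["pixels"])
E
python3 ov.py pics/scene25f.png pics/ov25.png 98 104 110
```

```text
t 30.95 st mm [ 0.2 89.8 85.1] toolY ang rel st y deg 0.2 tilt 0.01 gap 0.999
F st [0.5  0.39 0.48] q [ 0.1   0.71  1.55 -0.    0.88 -1.32]
```

View pics/ov25.png

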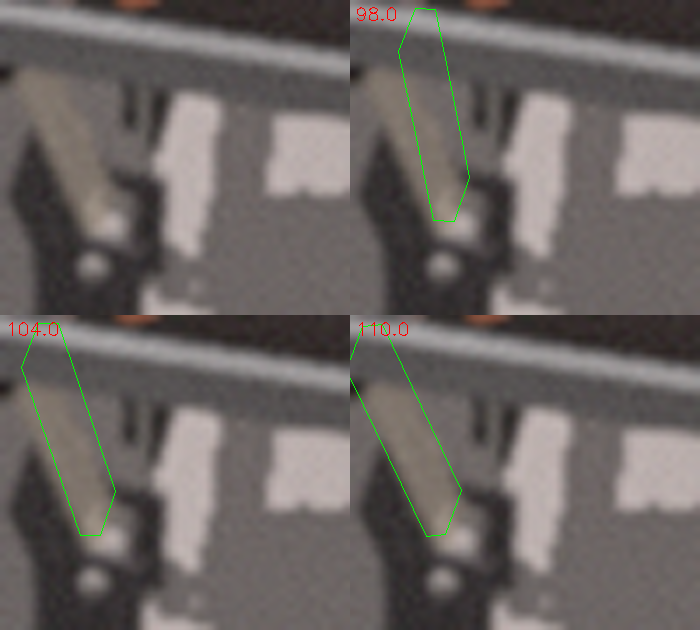

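The bar matches the 110° overlay, so the rest is on its stop. Backing off and holding still.

>>> servo_tool([
  {"hand": 0,"travel": [0,4,0],"yaw": 0},
  {"hand": 0,"travel": [0,10,0],"yaw": 0},
  {"hand": 0,"travel": [0,15,0],"yaw": 0},
  {"hand": 0,"travel": [0,15,0],"yaw": 0},
  {"hand": 0,"travel": [0,12,0],"yaw": 0},
  {"hand": 0,"travel": [0,5,0],"yaw": 0},
  {"hand": 0,"travel": [0,0,0],"yaw": 0},
  {"hand": 0,"travel": [0,0,0],"yaw": 0},
  {"hand": 0,"travel": [0,0,0],"yaw": 0},
  {"hand": 0,"travel": [0,0,0],"yaw": 0},
  {"hand": 0,"travel": [0,0,-20],"yaw": 0},
  {"hand": 0,"travel": [0,0,-35],"yaw": 0},
  {"hand": 0,"travel": [0,0,-40],"yaw": 0},
  {"hand": 0,"travel": [0,0,-40],"yaw": 0},
  {"hand": 0,"travel": [0,0,-40],"yaw": 0},
  {"hand": 0,"travel": [0,0,-40],"yaw": 0},
  {"hand": 0,"travel": [0,0,-40],"yaw": 0},
  {"hand": 0,"travel": [0,0,-40],"yaw": 0},
  {"hand": 0,"travel": [0,0,-20],"yaw": 0},
  {"hand": 0,"travel": [0,0,0],"yaw": 0},
])

```text
t: 33.0
tcp_pos: [0.6089, 0.2325, 0.4046]
tool_rot: [0.076, 0.997, 0.001, 0.004]
force: [-0.3, 0.3, 0.3]
finger_gap: 1.003
```

```bash
python3 w.py;  python3 - <<'E'
from station import manip
import cv2
d=manip.snapshot('scene'); cv2.imwrite("pics/scene26f.png",d["pixels"]);cv2.imwrite("pics/scene26.png",cv2.resize(d["pixels"][150:370,140:420],None,fx=2.8,fy=2.7,interpolation=cv2.INTER_CUBIC))
E
python3 ov.py pics/scene26f.png pics/ov26.png 106 110 114
```

```text
t 33.0 st mm [  1.4 151.2 404.6] toolY ang rel st y deg 0.18 tilt 0.5 gap 1.003
F st [-0.31  0.23  0.29] q [ 0.19  0.43  1.12 -0.    1.58 -1.22]
```

View pics/scene26.png

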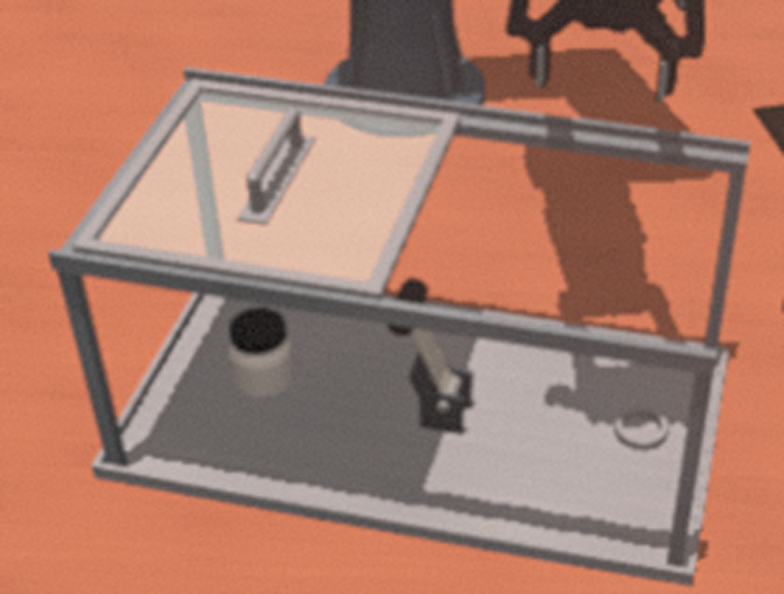

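View pics/ov26.png

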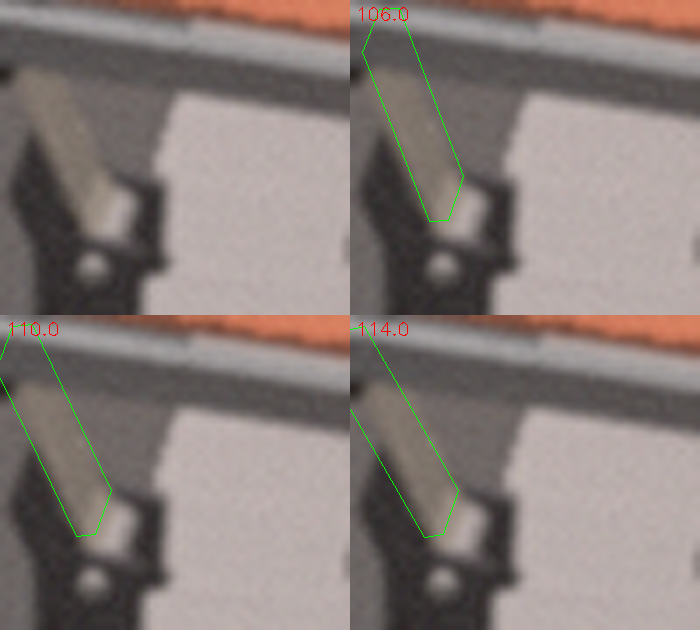

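The rest leans at about 110° on its stop, and the jar and bearing are where they were. Back to the handle.

>>> servo_tool([
  {"hand": 0,"travel": [1,-15,0],"yaw": 0},
  {"hand": 0,"travel": [1,-30,0],"yaw": 0},
  {"hand": 0,"travel": [1,-35,0],"yaw": 0},
  {"hand": 0,"travel": [0,-35,0],"yaw": 0},
  {"hand": 0,"travel": [0,-35,0],"yaw": 0},
  {"hand": 0,"travel": [0,-35,0],"yaw": 0},
  {"hand": 0,"travel": [0,-35,0],"yaw": 0},
  {"hand": 0,"travel": [0,-30,0],"yaw": 0},
  {"hand": 0,"travel": [0,-20,0],"yaw": 0},
  {"hand": 0,"travel": [0,-5,0],"yaw": 0},
  {"hand": 0,"travel": [0,0,0],"yaw": 0},
  {"hand": 0,"travel": [0,0,0],"yaw": 0},
], newtons=40)

```text
t: 34.25
tcp_pos: [0.5624, -0.0381, 0.3991]
tool_rot: [0.076, 0.997, 0.0, -0.001]
force: [0.0, -0.0, -0.0]
finger_gap: 1.001
```

```bash
python3 w.py
```

```text
t 34.25 st mm [  -2.6 -123.4  399.1] toolY ang rel st y deg 0.23 tilt 0.13 gap 1.001
F st [ 0.05 -0.01 -0.01] q [-0.27  0.29  1.35  0.    1.5  -1.69]
```

>>> servo_tool([
  {"hand": 0,"travel": [0,0,20],"yaw": 0},
  {"hand": 0,"travel": [0,0,30],"yaw": 0},
  {"hand": 0,"travel": [0,0,25],"yaw": 0},
  {"hand": 0,"travel": [0,0,15],"yaw": 0},
  {"hand": 0,"travel": [0,0,8],"yaw": 0},
  {"hand": 0,"travel": [0,0,2],"yaw": 0},
  {"hand": 0,"travel": [0,0,0],"yaw": 0},
  {"hand": 1,"travel": [0,0,0],"yaw": 0},
  {"hand": 1,"travel": [0,0,0],"yaw": 0},
  {"hand": 1,"travel": [0,0,0],"yaw": 0},
  {"hand": 1,"travel": [0,0,0],"yaw": 0},
  {"hand": 1,"travel": [0,0,0],"yaw": 0},
  {"hand": 1,"travel": [0,0,0],"yaw": 0},
  {"hand": 1,"travel": [0,0,0],"yaw": 0},
])

```text
t: 35.65
tcp_pos: [0.563, -0.0388, 0.3004]
tool_rot: [0.076, 0.997, -0.0, 0.0]
force: [-1.7, 0.4, 1.9]
finger_gap: 0.125
```

```bash
python3 w.py;  python3 - <<'E'
from station import manip
import cv2
d=manip.snapshot('scene'); cv2.imwrite("pics/scene27.png",cv2.resize(d["pixels"][130:370,140:420],None,fx=2.8,fy=2.5,interpolation=cv2.INTER_CUBIC))
E
```

```text
t 35.65 st mm [  -2.  -124.   300.4] toolY ang rel st y deg 0.2 tilt 0.02 gap 0.125
F st [-1.7   0.1   1.94] q [-0.27  0.37  1.5  -0.    1.27 -1.69]
```

View pics/scene27.png

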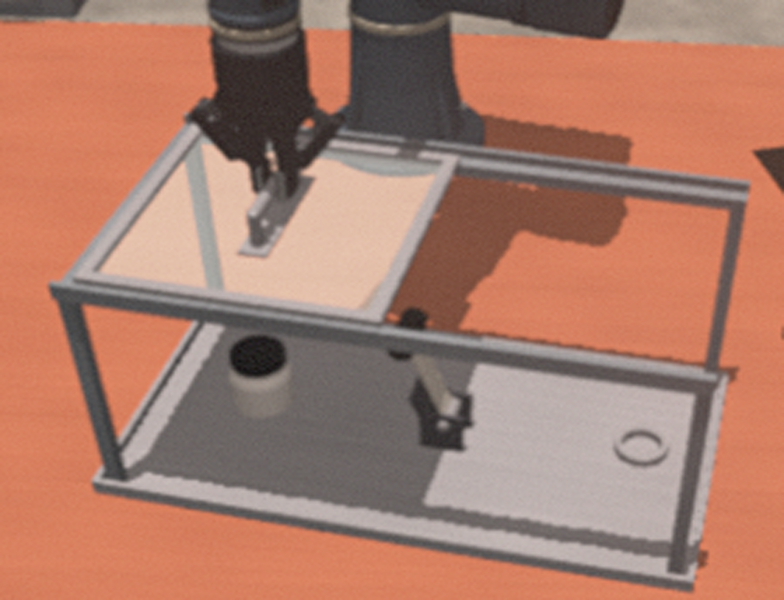

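The handle is gripped at (265,185). Sliding the cover shut.

>>> servo_tool([
  {"hand": 1,"travel": [0,5,0],"yaw": 0},
  {"hand": 1,"travel": [0,10,0],"yaw": 0},
  {"hand": 1,"travel": [0,15,0],"yaw": 0},
  {"hand": 1,"travel": [0,18,0],"yaw": 0},
  {"hand": 1,"travel": [0,18,0],"yaw": 0},
  {"hand": 1,"travel": [0,18,0],"yaw": 0},
  {"hand": 1,"travel": [0,18,0],"yaw": 0},
  {"hand": 1,"travel": [0,18,0],"yaw": 0},
  {"hand": 1,"travel": [0,18,0],"yaw": 0},
  {"hand": 1,"travel": [0,18,0],"yaw": 0},
  {"hand": 1,"travel": [0,18,0],"yaw": 0},
  {"hand": 1,"travel": [0,18,0],"yaw": 0},
  {"hand": 1,"travel": [0,18,0],"yaw": 0},
  {"hand": 1,"travel": [0,14,0],"yaw": 0},
  {"hand": 1,"travel": [0,10,0],"yaw": 0},
  {"hand": 1,"travel": [0,6,0],"yaw": 0},
  {"hand": 1,"travel": [0,3,0],"yaw": 0},
  {"hand": 1,"travel": [0,2,0],"yaw": 0},
  {"hand": 1,"travel": [0,0,0],"yaw": 0},
  {"hand": 1,"travel": [0,0,0],"yaw": 0},
])

```text
t: 37.7
tcp_pos: [0.6022, 0.2051, 0.3004]
tool_rot: [0.076, 0.997, 0.001, 0.003]
force: [6.0, -1.0, 0.2]
finger_gap: 0.122
```

```bash
python3 w.py
```

```text
t 37.7 st mm [ -1.  123.  300.4] toolY ang rel st y deg 0.23 tilt 0.34 gap 0.122
F st [ 6.11 -0.08  0.21] q [ 0.15  0.48  1.32  0.    1.34 -1.27]
```

>>> servo_tool([
  {"hand": 1,"travel": [0,1,0],"yaw": 0},
  {"hand": 1,"travel": [0,1,0],"yaw": 0},
  {"hand": 1,"travel": [0,0,0],"yaw": 0},
  {"hand": 1,"travel": [0,0,0],"yaw": 0},
])

```text
t: 38.1
tcp_pos: [0.6024, 0.2066, 0.3005]
tool_rot: [0.076, 0.997, 0.0, 0.003]
force: [6.0, -1.2, 1.0]
finger_gap: 0.122
```

```bash
python3 w.py
```

```text
t 38.1 st mm [ -1.  124.6 300.5] toolY ang rel st y deg 0.23 tilt 0.32 gap 0.122
F st [ 6.1  -0.22  0.98] q [ 0.16  0.48  1.32 -0.    1.34 -1.26]
```

>>> servo_tool([
  {"hand": 1,"travel": [0,1,0],"yaw": 0},
  {"hand": 1,"travel": [0,1,0],"yaw": 0},
  {"hand": 1,"travel": [0,0,0],"yaw": 0},
  {"hand": 1,"travel": [0,0,0],"yaw": 0},
])

```text
t: 38.5
tcp_pos: [0.6027, 0.2081, 0.3004]
tool_rot: [0.076, 0.997, -0.0, 0.003]
force: [5.0, -2.7, 0.5]
finger_gap: 0.122
```

```bash
python3 w.py
```

```text
t 38.5 st mm [ -1.  126.1 300.4] toolY ang rel st y deg 0.22 tilt 0.3 gap 0.122
F st [ 5.38 -1.84  0.45] q [ 0.16  0.48  1.32 -0.    1.34 -1.26]
```

>>> servo_tool([
  {"hand": 1,"travel": [0,1,0],"yaw": 0},
  {"hand": 1,"travel": [0,0,0],"yaw": 0},
  {"hand": 1,"travel": [0,0,0],"yaw": 0},
])

```text
t: 38.8
tcp_pos: [0.6027, 0.2081, 0.3004]
tool_rot: [0.076, 0.997, -0.001, 0.002]
force: [4.7, -5.3, 0.6]
finger_gap: 0.125
```

```bash
python3 w.py
```

```text
t 38.8 st mm [ -1.  126.  300.4] toolY ang rel st y deg 0.21 tilt 0.3 gap 0.125
F st [ 5.5  -4.53  0.59] q [ 0.16  0.48  1.32 -0.    1.34 -1.26]
```

The force has risen with no further motion, so the cover is at its end stop. Releasing, lifting and moving clear.

>>> servo_tool([
  {"hand": 1,"travel": [0,-0.5,0],"yaw": 0},
  {"hand": 0,"travel": [0,0,0],"yaw": 0},
  {"hand": 0,"travel": [0,0,0],"yaw": 0},
  {"hand": 0,"travel": [0,0,0],"yaw": 0},
  {"hand": 0,"travel": [0,0,0],"yaw": 0},
  {"hand": 0,"travel": [0,0,0],"yaw": 0},
  {"hand": 0,"travel": [0,0,0],"yaw": 0},
  {"hand": 0,"travel": [0,0,-10],"yaw": 0},
  {"hand": 0,"travel": [0,0,-20],"yaw": 0},
  {"hand": 0,"travel": [0,0,-30],"yaw": 0},
  {"hand": 0,"travel": [0,0,-40],"yaw": 0},
  {"hand": 0,"travel": [0,0,-30],"yaw": 0},
  {"hand": 0,"travel": [20,20,0],"yaw": 0},
  {"hand": 0,"travel": [25,30,0],"yaw": 0},
  {"hand": 0,"travel": [25,30,0],"yaw": 0},
  {"hand": 0,"travel": [25,30,0],"yaw": 0},
  {"hand": 0,"travel": [25,30,0],"yaw": 0},
  {"hand": 0,"travel": [20,20,0],"yaw": 0},
  {"hand": 0,"travel": [0,0,0],"yaw": 0},
  {"hand": 0,"travel": [0,0,0],"yaw": 0},
])

```text
t: 40.8
tcp_pos: [0.4862, 0.3876, 0.4309]
tool_rot: [0.075, 0.997, 0.0, 0.001]
force: [0.2, 0.4, -0.1]
finger_gap: 0.994
```

```bash
python3 w.py;  python3 - <<'E'
from station import manip
import cv2
d=manip.snapshot('scene'); cv2.imwrite("pics/scene28f.png",d["pixels"]);cv2.imwrite("pics/scene28.png",cv2.resize(d["pixels"][130:370,140:420],None,fx=2.8,fy=2.5,interpolation=cv2.INTER_CUBIC))
d=manip.snapshot('top'); cv2.imwrite("pics/top28.png",cv2.resize(d["pixels"][110:330,180:510],(792,528),interpolation=cv2.INTER_CUBIC))
E
```

```text
t 40.8 st mm [-143.8  285.4  430.9] toolY ang rel st y deg 0.29 tilt 0.08 gap 0.994
F st [ 0.13  0.47 -0.11] q [ 0.49  0.37  1.15 -0.    1.62 -0.93]
```

View pics/scene28.png

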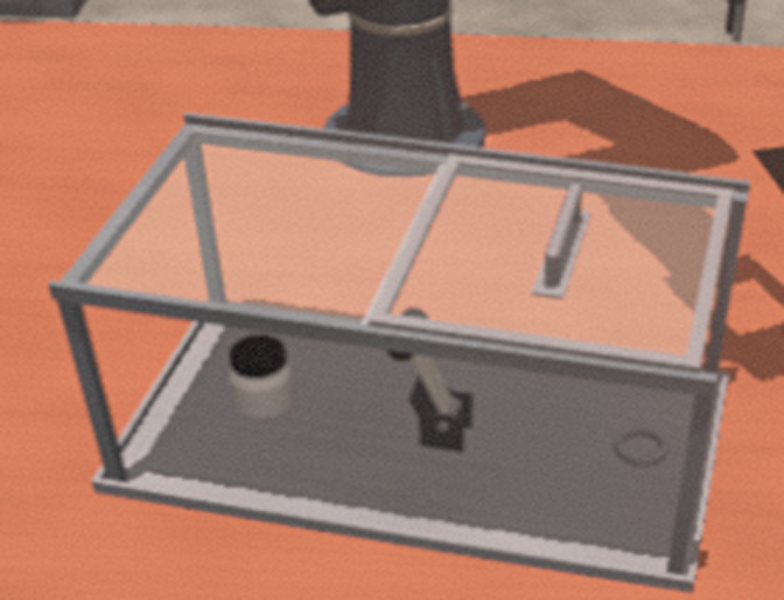

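View pics/top28.png

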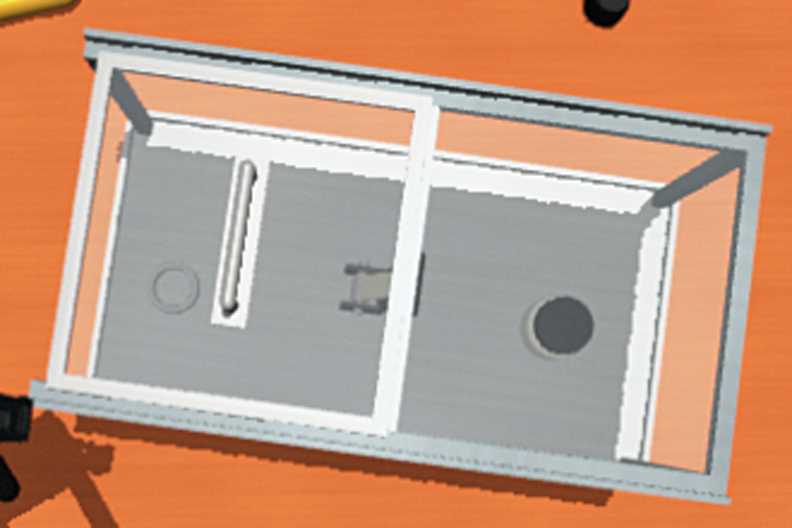

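The cover is shut: the handle is at (238,235) in the top view, about 7 zoomed px past its slightly ajar start. The rest leans under the front edge. The jar at (564,325) and the bearing at (175,288) have not moved. Handing in.

```bash
python3 - <<'E'
from station import manip
print(manip.sign_off()); print(manip.sense()['t'])
E
```

```text
the job is handed in; nothing more can be done
None
the job is handed in; nothing more can be done
```

The job is handed in, finished at about 41 s of the 72 s allowed. The cover was opened fully, the fork rest was swung up and over onto its stop, and the cover was shut again. No verdict was reported.

**Regrip:** My first grip on the rest head failed. The head turned about the pad centres and reached only about 77° (measured in the picture) by the time the gripper body was nearly at the cover's edge. I lowered the rest under control back to folded and gripped it lower. I then raised it to about 85°, where it stood by itself. The outside of one open finger pushed it over, and it settled on its stop without being dropped.

**Last checks:**
- **Cover:** The tool moved 250 mm between the open and shut positions. The force then rose to about 4.5 N with no further movement, so the cover is at its end stop.
- **Rest:** It leans at about 109–110° in the overlay taken before the cover was shut. In the last picture it still leans the same way.
- **Jar and bearing:** Both are at the same pixels as at the start.
- **Mallet:** I did not re-measure it; the arm never worked low near it.
- **Contact:** The arm is clear of everything, with measured force near zero.

**Less certain:** A brief 6 N showed on the tool when I let go of the rest near upright. It may have been a light touch on the cover's edge, and it was gone by the next reading.

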